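Charge the finishing bowl and dock the empty tray

ROBOT

A 7-joint arm with a two-finger parallel gripper is mounted at the origin on the work surface. World frame = base frame: x ahead of the robot, y to its left, z up, the work surface at z = 0. Lengths are in m, angles in rad, forces in N, time in s.
With the tool pointing down it reaches from about 0.4 to 0.85 m from the base axis. Payload 10.4 kg.
Tool frame: the origin (TCP) lies between the finger pads; the fingertips stand 22 mm ahead of it and the grasp point (between the pads) lies 3 mm ahead of it; z points along the fingers, y is the line along which they close (so a half turn about z gives the same grasp; the last joint's range is limited). The gripper opens to 85 mm and grips with 20 to 120 N. Pads are 22 mm wide; open, the fingers measure 114 mm over their backs; the gripper's body (76 mm by 85 mm) begins 54 mm behind the grasp point. The pads swing forward as they close: fully open they stand 13 mm farther back than shut.
Start: joints at [1.268, 0.332, -0.065, 1.46, 0.022, 1.35, -0.088], TCP at [0.173, -0.601, 0.253] pointing down, gripper open.
Joint ranges: [-2.6, 2.6], [-0.5, 2.12], [-1.47, 1.34], [0.16, 2.42], [-1.27, 4.41], [0.06, 2.06], [-2.6, 2.6]. Speed limits (rad/s): [2.22, 2.22, 2.79, 2.79, 3.14, 3.14, 3.14].

INTERFACE

Orientations are given as a unit quaternion [x, y, z, w].
In Python, from workcell import manip, camera, ticket, boxes_of, outline_of gives the robot as it stands.
- The arm moves only by the tool carry_out, never from a script. Its argument "deltas" is a list of rows, each a list of 5 numbers: the shift along the tool's x, y, z as a fraction of full scale, then the turn about the tool's z as a fraction of full scale, then the opening, from -1 (shut) to 1 (fully open), so that 0 is half open. In form: [[tx, ty, tz, spin, gripper], ...]. A call has 1 to 20 rows; each row is the pose to reach, as a shift and turn from the pose commanded when the call began, along the tool's axes at that moment; what a row does not reach only later rows make up. Full scale, the value 1, is 150 mm for a shift and 30 degrees for a turn. A row lasts 1/8 s, in which the tool goes at most 62.5 mm and 10.7 degrees, less where a joint would pass 70% of its speed; a pose out of reach is approached as far as the arm can. A call with a number of a shift or a turn outside -1 to 1 is refused whole. A call with a gripper value outside its range is refused whole. The fingers move at their own pace and stop on an object; "force" is the grip in N (left out, the last holds). Time passes only in rows, so rows that repeat a pose let the fingers close. It gives the time, the measured TCP pose, the force, the opening and the grip force at its end, in the units of the state.
- manip.get_obs(): the state, without advancing time (a new reading comes with each control period).
- camera(name): name is "side" or "top"; returns a dict with "img" (384x512x3 uint8, red, green, blue), "depth" (384x512 float32, m along the optical axis (not along the pixel's ray), 0 where there is no reading), "vertical_fov" (degrees; the focal length in pixels is half the picture's height over the tangent of half this angle, whatever the lens; pixels are square), "cx", "cy" (the principal point, pixels), "R" (3x3) and "t" (3): a world point X has camera coordinates R X + t. Camera axes: x right, y down, z forward; pixel columns grow to the right and rows downward; lengths in m; the calibration is good to about 2 mm. A picture is of the moment at which its call begins.
- ticket.hand_in(): hands the job in; it is judged then, once.
Trained networks look in a picture, given as the dict that the camera call returned (one of the last four; its "shot" number tells which), for a name from the list of things; names that differ only in an ending like _2 or _b are one class to them, and where a whole thing is asked for, a point or a joint stands for the part that bears it (a point fixed in the world has none). Each returns a list of dicts, best first, with "conf" (0 to 1); they miss things now and then, are a little off and sometimes report something else, mostly with a low value. They report only what shows in the picture. A call takes as long as a camera call. They do not tell look-alikes from the thing itself.
- boxes_of(query, picture): "position" ([x, y, z] in m, in world coordinates, good to about 4 mm: the middle of the surface that is visible of it).
- outline_of(query, picture): "region" (384x512 bool, what is visible of it).
The state is a dict: "clock": time; "joint_pos": joint angles; "joint_velocities": joint speeds; "tau": joint torques, N m; "position": TCP position; "ee_rot": TCP orientation; "ft_force": force on the tool from outside, world axes, zero at the start; "torque": the same for the moment, N m; "grip_width": opening from 0.0 (shut) to 1.0 (fully open); "grasp_force": force on a finger pad.
Only numpy, scipy, OpenCV 4.12 (cv2) and the standard library are available. Lean on these libraries where they do the work, as an engineer would, in place of code of your own. Each camera call takes 0.05 s, during which the arm holds its last target. There are 200 camera calls.

TASK

Gather every bronze lug on the bench onto the aluminium tray, then carry the tray to the blue finishing bowl and tip it so that the lugs slide off its open end into the bowl. When all the lugs are in the bowl, set the empty tray flat in the grey and yellow dock, open end against the switch housing, so that its edge holds the hinged presence lever down, and only then press the green start button. Leave the other things on the bench where they are.

Things in the scene. Friction and masses are not known exactly. Their poses are not given: they have to be found in the camera images.
- lug0_c (a point): Hollow cast bronze kettle lug (yellow brass colour), 70 g: a block 40 mm long (its x) by 30 mm wide (its y), 16 mm high over the whole length and then a middle part 24 mm long up to 26 mm; the two flat sides across its y are 30 mm apart for grasping. The point is its centre, 13 mm above its underside. May be absent (4 to 6 of the six are there). Starts upright on the bench.
- lug1_c (a point): Hollow cast bronze kettle lug (yellow brass colour), 70 g: a block 40 mm long (its x) by 30 mm wide (its y), 16 mm high over the whole length and then a middle part 24 mm long up to 26 mm; the two flat sides across its y are 30 mm apart for grasping. The point is its centre, 13 mm above its underside. May be absent (4 to 6 of the six are there). Starts upright on the bench.
- lug2_c (a point): Hollow cast bronze kettle lug (yellow brass colour), 70 g: a block 40 mm long (its x) by 30 mm wide (its y), 16 mm high over the whole length and then a middle part 24 mm long up to 26 mm; the two flat sides across its y are 30 mm apart for grasping. The point is its centre, 13 mm above its underside. May be absent (4 to 6 of the six are there). Starts upright on the bench.
- lug3_c (a point): Hollow cast bronze kettle lug (yellow brass colour), 70 g: a block 40 mm long (its x) by 30 mm wide (its y), 16 mm high over the whole length and then a middle part 24 mm long up to 26 mm; the two flat sides across its y are 30 mm apart for grasping. The point is its centre, 13 mm above its underside. May be absent (4 to 6 of the six are there). Starts upright on the bench.
- lug4_c (a point): Hollow cast bronze kettle lug (yellow brass colour), 70 g: a block 40 mm long (its x) by 30 mm wide (its y), 16 mm high over the whole length and then a middle part 24 mm long up to 26 mm; the two flat sides across its y are 30 mm apart for grasping. The point is its centre, 13 mm above its underside. May be absent (4 to 6 of the six are there). Starts upright on the bench.
- lug5_c (a point): Hollow cast bronze kettle lug (yellow brass colour), 70 g: a block 40 mm long (its x) by 30 mm wide (its y), 16 mm high over the whole length and then a middle part 24 mm long up to 26 mm; the two flat sides across its y are 30 mm apart for grasping. The point is its centre, 13 mm above its underside. May be absent (4 to 6 of the six are there). Starts upright on the bench.
- tray_mid (a point): Polished aluminium tray, 350 g, loose on the bench: 190 mm long (x) by 150 mm wide (y), floor 4 mm thick, walls 4 mm thick on both sides and at the rear (-x) rising to 22 mm above the underside; the +x end is open, so lugs slide off there (they begin to slide at about 12 to 17 degrees of tip). An upright red tab for carrying it stands at the rear. The point is the middle of the floor's upper face, 4 mm above the underside; x points to the open end, z up.
- tray_tab (a point): Grip point on the tray's red tab: the tab is 8 mm thick (along the tray's x), 50 mm wide (y) and reaches 76 mm above the tray's underside; the point lies on its mid-plane, 55 mm above the underside and 80 mm behind (-x) the middle of the tray. Axes as the tray.
- tray_lip (a point): Middle of the tray's open (+x) edge, at the underside, 95 mm ahead of the middle of the tray. Axes as the tray.
- bowl_mouth (a point): Centre of the mouth of the round blue finishing bowl on its green base (fixed to the bench; it may stand to the left or to the right). Rim 125 mm above the bench, outer radius at the rim 128 mm, inner radius 122 mm. A small cone stands in the middle of its floor up to 90 mm above the bench.
- bowl_floor (a point): Centre of the bowl's inner floor, 53 mm above the bench.
- dock_bed (a point): Grey dock fixed to the bench (left or right). The point is the middle of its bed's upper face, 14 mm above the bench; the tray's underside rests on the bed, the tray's middle over this point and the tray's x along the dock's x. Yellow side guides with outward-flared tops (up to 47 mm above the bench) stand 80 mm either side (inner faces); the switch housing (45 mm high) at the +x end begins 100 mm from the point, so the tray has 5 mm of play on each side and in front.
- lever_roller (a point): Red roller (radius 5 mm) at the free end of the hinged presence lever, 18 mm wide. The lever is hinged in a slot in the bed 50 mm ahead (+x) of the dock's middle and rises towards +x at 0.5 rad when free; the roller is 35 mm from the hinge, so it comes under the tray's open edge when the tray is home.
- presence_lever (a joint): Angle of the presence lever, rad: 0 free (up), about 0.48 when the tray lies home on the bed, stop at 0.55. Light spring, under 1 N at the roller: the empty tray's weight holds it down.
- start (a joint): Travel of the green start button, m: 0 released, 0.006 fully down (5 N). It springs back.
- start_top (a point): Centre of the top of the green start button (radius 14 mm) on the switch housing at the dock's +x end; pressed straight down. 63 mm above the bench.
- wax_tin: Bystander: tin, 60 mm across, 50 mm high; origin under its centre.
- tea_mug: Bystander: brown mug, 72 mm across, 80 mm high; origin under its centre.
- glaze_jar: Bystander: jar, 70 mm across, 110 mm high; origin under its centre.
- brush: Bystander: brush lying on the bench, about 200 mm long.
- wood_block: Bystander: wooden block 90 x 50 x 35 mm; origin under its centre.
- kettle_lid: Bystander: dark iron kettle lid, 100 mm across, 38 mm high; origin under its centre.
- tray: The tray as a body; origin under its middle.
There are look-alikes about, which are no part of the job. What is shaped like the part that bears lug4_c but purple is not meant.

How it is judged:
By the outcome, as a careful person would: the job done as asked, in the order asked, and still so for the second after the job is handed in, with the robot touching nothing.
Of lug0, lug1, lug2, lug3, lug4, lug5 only 4 to 6 are there at a start; the rules pass over those that are not, and their reading is None.
At some moment in a run one of lug0, lug1, lug2, lug3, lug4, lug5 may be knocked a few centimetres aside while the robot is not near it.
It also fails if it takes over 210 s, if anything falls off the work surface, if the arm or the gripper's body presses on something with over 40 N, if the wrist force passes 120 N, or if a joint passes its speed limit or range.

## Working session

There is one attempt and no reset: what is moved stays moved. The work goes in short steps, Python scripts to look and compute and a tool call to move; the robot and the scene stay as the last step left them, time stands still between calls to the robot, and variables do not carry over. Pictures are saved under pics/ and viewed, at most 17 in all, crops included, and the job is handed in when it is done.

Besides the shell and the picture viewer there is one more tool, called after "Call:" by a JSON object that holds its "api" and its "payload", one argument or row to a line. carry_out: Moves the arm, as the interface text tells. Its arguments: {"type":"object","properties":{"deltas":{"type":"array","items":{"type":"array","items":{"type":"number"}}},"force":{"type":"number"}},"required":["deltas"]}

```bash
ls; mkdir -p pics; python3 - <<'E'
from workcell import manip,camera,boxes_of,outline_of
import cv2,numpy as np
o=manip.get_obs();print({k:np.round(v,3) for k,v in o.items()})
for n in("top","side"):
    p=camera(n);cv2.imwrite(f'pics/{n}0.png',cv2.resize(p['img'][:,:,::-1],(768,576)))
    print(n,p['vertical_fov'],p['cx'],p['cy'],np.round(p['R'],3).tolist(),p['t'])
    for q in["lug0_c","tray","tray_tab","tray_lip","bowl_mouth","dock_bed","lever_roller","start_top","wax_tin","tea_mug","glaze_jar","brush","wood_block","kettle_lid"]:
        print(q,[(np.round(b['position'],3).tolist(),round(b['conf'],2)) for b in boxes_of(q,p)][:9])
E
```

```text
pics
{'clock': np.float64(0.0), 'joint_pos': array([ 1.268,  0.333, -0.065,  1.461,  0.022,  1.35 , -0.089]), 'joint_velocities': array([-0.001,  0.   ,  0.002, -0.   , -0.   , -0.001, -0.002]), 'tau': array([ 0.0000e+00, -6.2545e+01,  4.9000e-02, -3.9161e+01,  1.6000e-02,
        1.0000e-02,  0.0000e+00]), 'position': array([ 0.173, -0.6  ,  0.253]), 'ee_rot': array([ 0.99 ,  0.139, -0.   , -0.001]), 'ft_force': array([ 0.663, -0.39 , -0.95 ]), 'torque': array([ 0.024,  0.   , -0.055]), 'grasp_force': np.float64(0.0), 'grip_width': np.float64(1.002)}
top 48.3748356454077 261.3333392411872 185.07550825595007 [[0.001, -1.0, 0.005], [-0.995, -0.001, -0.1], [0.1, -0.005, -0.995]] [-0.00514148  0.58754165  1.30688225]
lug0_c []
tray [([0.615, 0.009, 0.001], 0.87)]
tray_tab [([0.62, 0.006, 0.003], 0.97)]
tray_lip [([0.615, 0.009, 0.001], 0.62)]
bowl_mouth [([0.462, -0.375, 0.056], 0.88), ([0.419, 0.129, 0.023], 0.48)]
dock_bed [([0.485, 0.364, 0.014], 0.61)]
lever_roller [([0.528, 0.352, 0.022], 0.49)]
start_top [([0.593, 0.364, 0.066], 0.65)]
wax_tin [([0.715, -0.189, 0.047], 0.55)]
tea_
[... 716 characters left out ...]
), ([0.435, 0.032, 0.015], 0.39)]
bowl_mouth [([0.469, -0.302, 0.083], 0.76), ([0.425, 0.141, 0.018], 0.29), ([0.536, 0.355, 0.027], 0.19)]
dock_bed [([0.483, 0.381, 0.018], 0.7), ([0.47, -0.302, 0.086], 0.47), ([0.624, 0.014, 0.008], 0.25)]
lever_roller [([0.535, 0.355, 0.024], 0.63)]
start_top [([0.591, 0.378, 0.063], 0.75)]
wax_tin [([0.726, -0.171, 0.036], 0.64)]
tea_mug [([0.807, -0.067, 0.059], 0.67), ([0.433, 0.029, 0.018], 0.33)]
glaze_jar [([0.791, 0.106, 0.072], 0.94), ([0.432, 0.031, 0.015], 0.56)]
brush [([0.691, 0.394, 0.018], 0.77), ([0.793, 0.108, 0.072], 0.53)]
wood_block [([0.739, 0.236, 0.038], 0.89)]
kettle_lid [([0.736, -0.326, 0.011], 0.86), ([0.47, -0.302, 0.08], 0.75)]
```

View pics/top0.png

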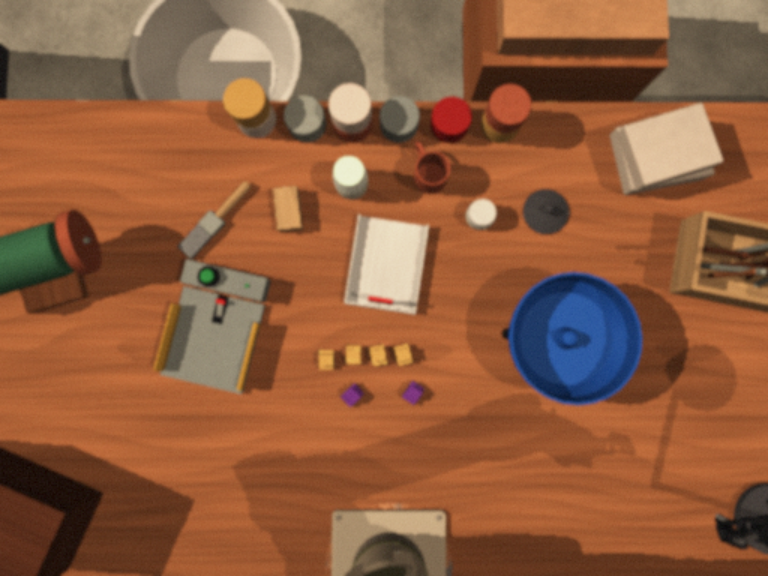

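View pics/side0.png

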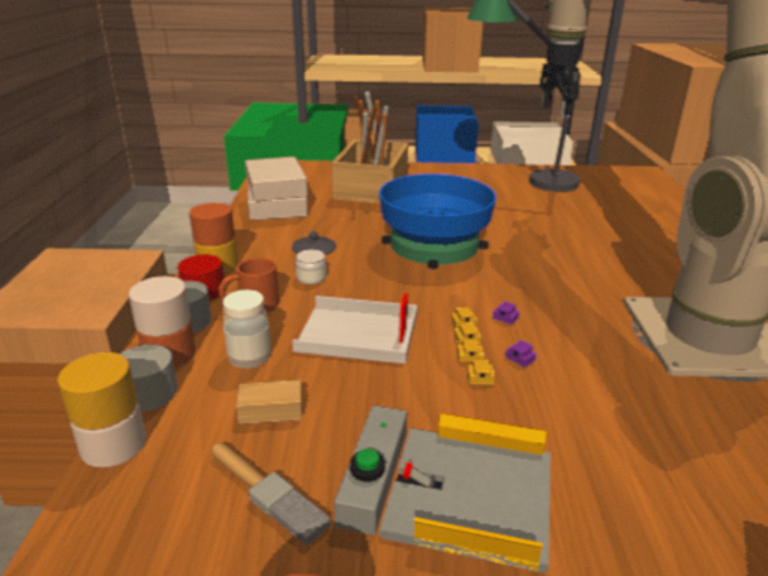

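Top view: four yellow bronze lugs at (326,359), (354,355), (378,355) and (403,355). The look-alikes are the purple ones at (352,395) and (413,393). The tray is at (388,265) with its tab at the near end, the bowl at (575,338) and the dock at (215,330) with its housing at the far end. The lugs are the yellow ones; I'll check with a crop and measure yaws.

```bash
cat > h.py <<'E'
import numpy as np,cv2
from workcell import manip,camera,boxes_of,outline_of
from scipy.spatial.transform import Rotation as Ro
def cloud(p):
    h,w=p['depth'].shape;f=h/2/np.tan(np.radians(p['vertical_fov']/2))
    v,u=np.mgrid[:h,:w];d=p['depth'].astype(float)
    c=np.stack([(u-p['cx'])/f*d,(v-p['cy'])/f*d,d],-1)
    return (c-p['t'])@p['R']
def rect(P):
    (c,s,a)=cv2.minAreaRect((P[:,:2]*1000).astype(np.float32))
    if s[0]<s[1]: s=s[::-1];a+=90   # a = yaw (deg) of long side
    return np.round(c,1),np.round(s,1),round((a+90)%180-90,1)
def comps(mask,n=8):
    k,l,s,c=cv2.connectedComponentsWithStats(mask.astype(np.uint8))
    return [l==i for i in range(1,k) if s[i,4]>n]
def lugs(p,X,box=(.3,.85,-.3,.3)):
    hsv=cv2.cvtColor(p['img'],cv2.COLOR_RGB2HSV);H,S,V=hsv[...,0].astype(int),hsv[...,1],hsv[...,2]
    m=(H>=16)&(H<=32)&(S>110)&(V>120)&(X[...,0]>box[0])&(X[...,0]<box[1])&(X[...,1]>box[2])&(X[...,1]<box[3])&(X[...,2]>.008)
    return comps(m)
E
python3 - <<'E'
from h import *
for n in("top","side"):
    p=camera(n);X=cloud(p)
    for m in lugs(p,X):
        q=X[m];t=q[q[:,2]>q[:,2].max()-.006]
        print(n,m.sum(),rect(q),'zmax',q[:,2].max().round(3),'top',rect(t),len(t))
    hsv=cv2.cvtColor(p['img'],cv2.COLOR_RGB2HSV);S=hsv[...,1];H=hsv[...,0]
    for nm,b in(("tray",(.48,.74,-.1,.11)),("dock",(.35,.7,.22,.5)),("bowl",(.3,.63,-.55,-.2))):
        r=(X[...,0]>b[0])&(X[...,0]<b[1])&(X[...,1]>b[2])&(X[...,1]<b[3])
        if nm=="tray":
            red=r&(S>150)&((H<6)|(H>172))&(X[...,2]>.03); q=X[red]; print('tab',len(q),rect(q),q[:,2].max().round(3),q.mean(0).round(3))
            m=r&(S<70)&(X[...,2]<.05); m=max(comps(m),key=lambda a:a.sum()); print('tray',rect(X[m]),np.median(X[m][:,2]))
        if nm=="dock":
            m=r&(S<70)&(abs(X[...,2]-.014)<.008);q=X[max(comps(m),key=lambda a:a.sum())];print('bed',rect(q),np.median(q[:,2]))
            m=r&(S<70)&(abs(X[...,2]-.045)<.006);q=X[max(comps(m),key=lambda a:a.sum())];print('housing',rect(q))
            for m in comps(r&(H>18)&(H<32)&(S>140)&(X[...,2]>.02)):print('guide',m.sum(),rect(X[m]))
            m=r&(H>45)&(H<80)&(S>120)&(X[...,2]>.055);print('button',rect(X[m]),X[m].mean(0).round(3))
        if nm=="bowl":
            m=r&(H>100)&(H<125)&(S>120)&(X[...,2]>.117);c,R=cv2.minEnclosingCircle((X[m][:,:2]*1000).astype(np.float32));print('bowl',c,R,X[m].max(0))
    if n=="top":cv2.imwrite('pics/lugs.png',cv2.resize(p['img'][215:285,195:305,::-1],None,fx=6,fy=6,interpolation=cv2.INTER_CUBIC))
E
```

```text
top 236 (array([736.2, 218.7]), array([83.3, 46.4]), 14.1) zmax 0.041 top (array([735.3, 217.7]), array([80.4, 46.8]), 10.9) 93
top 135 (array([466. , 167.8]), array([311.2, 119.2]), -73.0) zmax 1.359 top (array([454.5,   1.6]), array([0., 0.]), 0.0) 1
top 116 (array([429. ,  75.7]), array([37.3, 28.7]), 1.1) zmax 0.032 top (array([427.8,  75.3]), array([27.8, 21.5]), -89.8) 29
top 118 (array([427. ,  24.8]), array([38.3, 29.7]), 11.3) zmax 0.03 top (array([426.5,  24.6]), array([28.5, 23.5]), -78.7) 46
top 119 (array([428.2, -27.6]), array([39. , 29.3]), 13.9) zmax 0.031 top (array([427.9, -28.4]), array([28.5, 22.4]), -71.8) 44
top 116 (array([418.2, 131.7]), array([34.2, 29.4]), 0.4) zmax 0.033 top (array([417.1, 130.6]), array([21.6, 18.5]), 89.8) 23
tab 36 (array([538.9,  20.9]), array([43.2,  7.2]), 80.2) 0.082 [0.539 0.021 0.076]
tray (array([618.6,   7.4]), array([188.1, 147.7]), -9.0) 0.0034486604087623058
bed (array([460. , 369.9]), array([185.5, 173.2]), -12.9) 0.013862703897244779
housing (array([574.7, 311.2]), array([112.4,  46.3]), 76.6)
button (array([587.7, 371.7]), 
[... 589 characters left out ...]
,  16.9]), -14.2) zmax 0.051 top (array([434.2, 287.2]), array([127.4,   7.6]), -12.3) 135
tab 77 (array([543.1,  23.8]), array([45.6,  5.7]), 80.5) 0.078 [0.543 0.031 0.059]
tray (array([620.9,   6.2]), array([186.9, 157. ]), -8.7) 0.0043819289954504514
bed (array([462.5, 371.1]), array([187.9, 175.1]), -13.3) 0.013824546114060237
housing (array([583.5, 343.5]), array([172.9,  48. ]), 76.8)
guide 964 (array([429.4, 291.7]), array([139.4,  16.9]), -14.2)
guide 905 (array([467.7, 458.3]), array([139.1,  10.3]), -13.0)
button (array([590.5, 371.8]), array([28. , 26.4]), 4.7) [0.591 0.375 0.064]
bowl (467.7997131347656, -355.2146911621094) 130.1029510498047 [ 0.59036117 -0.22547631  0.12811482]
```

View pics/lugs.png

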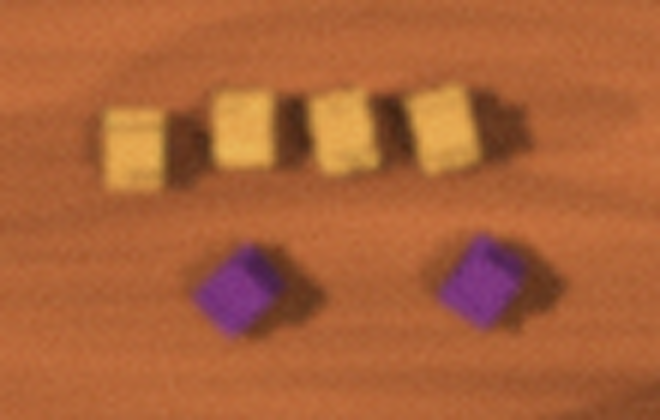

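The crop shows four yellow lugs with long axes along world x (yaws about 0, 1, 11 and 14°). The two purple ones below them are the look-alikes. 

Plan:
- Put the lugs on the tray.
- Grip the tab across its 50 mm width at high force, so the tray can pivot about the pad axis when the grip is eased and tip on the bowl rim.

Next I'll compute the chain of moves.

```bash
cat >> h.py <<'E'
def pose():
    o=manip.get_obs();R=Ro.from_quat(o['ee_rot']).as_matrix()
    return np.array(o['position']),np.degrees(np.arctan2(R[1,0],R[0,0])),o
def frac(p0,y0,p1,y1):   # move from p0/yaw0 to p1/yaw1 in units of carry_out
    c,s=np.cos(np.radians(y0)),np.sin(np.radians(y0));d=np.array(p1)-p0
    return np.round([(c*d[0]+s*d[1])/.15,(s*d[0]-c*d[1])/.15,-d[2]/.15,-((y1-y0+180)%360-180)/30],3)
def chain(*W,fixed=False):
    p,y,o=pose();print('t',round(float(o['clock']),2),p.round(4),round(y,1),'w',round(float(o['grip_width']),3),'gf',round(float(o['grasp_force']),1),'F',np.round(o['ft_force'],1))
    for w in W:
        f=frac(p,y,w[:3],w[3]);print(w,f.tolist(),'!!' if abs(f).max()>1 else '')
        if not fixed:p,y=np.array(w[:3]),w[3]
E
python3 - <<'E'
from h import *
chain((.30,-.54,.25,44),(.40,-.44,.25,72),(.45,-.31,.25,100),(.47,-.17,.25,128),(.46,-.04,.25,155),(.42,.09,.15,180))
E
```

```text
t 1.6 [ 0.1726 -0.6007  0.2533] 16.0 w 1.002 gf 0.0 F [-0.2  0.8 -1. ]
(0.3, -0.54, 0.25, 44) [0.928, -0.155, 0.022, -0.932] 
(0.4, -0.44, 0.25, 72) [0.943, -0.016, -0.0, -0.933] 
(0.45, -0.31, 0.25, 100) [0.927, 0.049, -0.0, -0.933] 
(0.47, -0.17, 0.25, 128) [0.896, 0.293, -0.0, -0.933] 
(0.46, -0.04, 0.25, 155) [0.724, 0.481, -0.0, -0.9] 
(0.42, 0.09, 0.15, 180) [0.608, 0.673, 0.667, -0.833]
```

Call:
{"api": "carry_out", "payload": {
  "deltas": [
    [0.93, -0.15, 0.02, -0.93, 0.03],
    [0.93, -0.15, 0.02, -0.93, 0.03],
    [0.93, -0.15, 0.02, -0.93, 0.03],
    [0.93, -0.15, 0.02, -0.93, 0.03]
  ],
  "force": 40
}}

```text
clock: 2.1
position: [0.3019, -0.5398, 0.2503]
ee_rot: [0.927, 0.375, 0.0, -0.0]
ft_force: [-0.7, -0.4, -0.4]
grip_width: 0.517
grasp_force: 0.0
```

Call:
{"api": "carry_out", "payload": {
  "deltas": [
    [0.94, -0.02, 0, -0.93, 0.03],
    [0.94, -0.02, 0, -0.93, 0.03],
    [0.94, -0.02, 0, -0.93, 0.03],
    [0.94, -0.02, 0, -0.93, 0.03]
  ]
}}

```text
clock: 2.6
position: [0.3995, -0.4409, 0.2504]
ee_rot: [0.811, 0.585, -0.0, 0.0]
ft_force: [-1.3, -1.0, 0.7]
grip_width: 0.514
grasp_force: 0.0
```

Call:
{"api": "carry_out", "payload": {
  "deltas": [
    [0.93, 0.05, 0, -0.93, 0.03],
    [0.93, 0.05, 0, -0.93, 0.03],
    [0.93, 0.05, 0, -0.93, 0.03],
    [0.93, 0.05, 0, -0.93, 0.03]
  ]
}}

```text
clock: 3.1
position: [0.4497, -0.3117, 0.2505]
ee_rot: [0.647, 0.763, -0.0, 0.0]
ft_force: [-0.0, -1.1, 0.0]
grip_width: 0.517
grasp_force: 0.0
```

Call:
{"api": "carry_out", "payload": {
  "deltas": [
    [0.9, 0.29, 0, -0.93, 0.03],
    [0.9, 0.29, 0, -0.93, 0.03],
    [0.9, 0.29, 0, -0.93, 0.03],
    [0.9, 0.29, 0, -0.93, 0.03]
  ]
}}

```text
clock: 3.6
position: [0.4703, -0.1717, 0.2505]
ee_rot: [0.444, 0.896, -0.0, 0.0]
ft_force: [-0.6, -1.3, -0.9]
grip_width: 0.514
grasp_force: 0.0
```

Call:
{"api": "carry_out", "payload": {
  "deltas": [
    [0.72, 0.48, 0, -0.9, 0.03],
    [0.72, 0.48, 0, -0.9, 0.03],
    [0.72, 0.48, 0, -0.9, 0.03],
    [0.72, 0.48, 0, -0.9, 0.03]
  ]
}}

```text
clock: 4.1
position: [0.4619, -0.043, 0.2504]
ee_rot: [0.224, 0.975, -0.0, 0.0]
ft_force: [0.2, -0.3, -0.6]
grip_width: 0.513
grasp_force: 0.0
```

Call:
{"api": "carry_out", "payload": {
  "deltas": [
    [0.61, 0.67, 0.67, -0.83, 0.03],
    [0.61, 0.67, 0.67, -0.83, 0.03],
    [0.61, 0.67, 0.67, -0.83, 0.03],
    [0.61, 0.67, 0.67, -0.83, 0.03],
    [0.61, 0.67, 0.67, -0.83, 0.03]
  ]
}}

```text
clock: 4.72
position: [0.4232, 0.0874, 0.1501]
ee_rot: [0.008, 1.0, 0.0, 0.0]
ft_force: [-0.6, -0.7, -0.0]
grip_width: 0.517
grasp_force: 0.0
```

```bash
python3 - <<'E'
from h import *
p=camera("side");X=cloud(p)
for m in lugs(p,X,(.36,.5,-.1,.17)): print(m.sum(),rect(X[m]))
cv2.imwrite('pics/s1.png',cv2.resize(p['img'][:,:,::-1],(768,576)))
chain((.42,.1315,.1,180),(.42,.1315,.028,180),(.6427,.0337,.13,171),fixed=True)
E
```

```text
660 (array([430.2,  53.7]), array([194.2,  47.4]), -86.6)
t 4.78 [0.4233 0.0874 0.1504] 179.1 w 0.51 gf 0.0 F [ 0.8  0.2 -0.5]
(0.42, 0.1315, 0.1, 180) [0.027, 0.293, 0.336, -0.028] 
(0.42, 0.1315, 0.028, 180) [0.027, 0.293, 0.816, -0.028] 
(0.6427, 0.0337, 0.13, 171) [-1.468, -0.336, 0.136, 0.272] !!
```

View pics/s1.png

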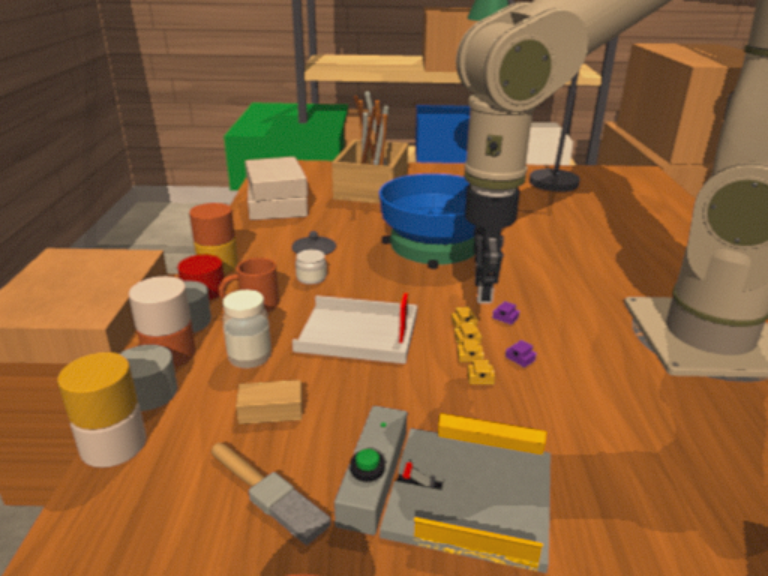

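The lugs haven't moved (side view around (480,373) to (463,315)), and the gripper at (485,295) is open and clear of them.

Call:
{"api": "carry_out", "payload": {
  "deltas": [
    [0.027, 0.293, 0.336, -0.028, 0.03],
    [0.027, 0.293, 0.336, -0.028, 0.03],
    [0.027, 0.293, 0.336, -0.028, 0.03],
    [0.027, 0.293, 0.6, -0.028, 0.03],
    [0.027, 0.293, 0.816, -0.028, 0.03],
    [0.027, 0.293, 0.816, -0.028, 0.03],
    [0.027, 0.293, 0.816, -0.028, -0.6],
    [0.027, 0.293, 0.816, -0.028, -0.6],
    [0.027, 0.293, 0.816, -0.028, -0.6],
    [0.027, 0.293, 0.816, -0.028, -0.6],
    [0.027, 0.293, 0.5, -0.028, -0.6],
    [0.027, 0.293, 0.14, -0.028, -0.6],
    [0.027, 0.293, 0.14, -0.028, -0.6]
  ],
  "force": 40
}}

```text
clock: 6.4
position: [0.4209, 0.1342, 0.133]
ee_rot: [-0.003, 1.0, -0.0, 0.004]
ft_force: [-0.1, -1.3, -1.0]
grip_width: 0.34
grasp_force: 40.2
```

```bash
python3 - <<'E'
from h import *
chain((.54,.08,.13,175),(.6427,.0337,.08,171))
chain((.54,.08,.13,175),(.6427,.0337,.034,171))
E
```

```text
t 6.4 [0.4209 0.1342 0.133 ] -179.7 w 0.34 gf 40.2 F [-0.1 -1.3 -1. ]
(0.54, 0.08, 0.13, 175) [-0.792, -0.366, 0.02, 0.178] 
(0.6427, 0.0337, 0.08, 171) [-0.709, -0.248, 0.333, 0.133] 
t 6.4 [0.4209 0.1342 0.133 ] -179.7 w 0.34 gf 40.2 F [-0.1 -1.3 -1. ]
(0.54, 0.08, 0.13, 175) [-0.792, -0.366, 0.02, 0.178] 
(0.6427, 0.0337, 0.034, 171) [-0.709, -0.248, 0.64, 0.133]
```

Call:
{"api": "carry_out", "payload": {
  "deltas": [
    [-0.79, -0.37, 0.02, 0.18, -0.6],
    [-0.79, -0.37, 0.02, 0.18, -0.6],
    [-0.79, -0.37, 0.02, 0.18, -0.6]
  ]
}}

```text
clock: 6.78
position: [0.5398, 0.0757, 0.1245]
ee_rot: [0.046, 0.999, 0.0, -0.001]
ft_force: [-0.7, 0.8, -0.8]
grip_width: 0.339
grasp_force: 40.1
```

Call:
{"api": "carry_out", "payload": {
  "deltas": [
    [-0.4, -0.14, 0, 0.13, -0.6],
    [-0.71, -0.25, 0, 0.13, -0.6],
    [-0.71, -0.25, 0.2, 0.13, -0.6],
    [-0.71, -0.25, 0.45, 0.13, -0.6],
    [-0.71, -0.25, 0.64, 0.13, -0.6],
    [-0.71, -0.25, 0.64, 0.13, -0.6],
    [-0.71, -0.25, 0.64, 0.13, -0.05],
    [-0.71, -0.25, 0.64, 0.13, -0.05],
    [-0.71, -0.25, 0.64, 0.13, -0.05],
    [-0.71, -0.25, 0.3, 0.13, -0.05],
    [-0.71, -0.25, 0, 0.13, -0.05],
    [-0.71, -0.25, 0, 0.13, -0.05]
  ]
}}

```text
clock: 8.28
position: [0.6421, 0.0327, 0.13]
ee_rot: [0.078, 0.997, 0.0, 0.003]
ft_force: [1.0, -0.1, -0.0]
grip_width: 0.476
grasp_force: 0.0
```

```bash
python3 - <<'E'
from h import *
print('move back');chain((.53,.077,.13,176),(.429,.078,.06,181),(.429,.078,.028,181))
E
```

```text
move back
t 8.28 [0.6421 0.0327 0.13  ] 171.1 w 0.476 gf 0.0 F [ 1.  -0.1 -0. ]
(0.53, 0.077, 0.13, 176) [0.784, 0.176, -0.0, -0.164] 
(0.429, 0.078, 0.06, 181) [0.672, -0.04, 0.467, -0.167] 
(0.429, 0.078, 0.028, 181) [-0.0, 0.0, 0.213, 0.0]
```

Call:
{"api": "carry_out", "payload": {
  "deltas": [
    [0.78, 0.18, 0, -0.16, -0.05],
    [0.78, 0.18, 0, -0.16, -0.05],
    [0.78, 0.18, 0, -0.16, -0.05],
    [0.78, 0.18, 0, -0.16, -0.05]
  ]
}}

```text
clock: 8.78
position: [0.5289, 0.0763, 0.1256]
ee_rot: [0.036, 0.999, -0.0, 0.0]
ft_force: [0.7, -0.2, 0.3]
grip_width: 0.475
grasp_force: 0.0
```

Call:
{"api": "carry_out", "payload": {
  "deltas": [
    [0.67, -0.04, 0.2, -0.17, -0.05],
    [0.67, -0.04, 0.4, -0.17, -0.05],
    [0.67, -0.04, 0.45, -0.17, -0.05],
    [0.67, -0.04, 0.56, -0.17, -0.05],
    [0.67, -0.04, 0.68, -0.17, -0.05],
    [0.67, -0.04, 0.68, -0.17, -0.05],
    [0.67, -0.04, 0.68, -0.17, -0.6],
    [0.67, -0.04, 0.68, -0.17, -0.6],
    [0.67, -0.04, 0.68, -0.17, -0.6],
    [0.67, -0.04, 0.68, -0.17, -0.6],
    [0.67, -0.04, 0.3, -0.17, -0.6],
    [0.67, -0.04, 0, -0.17, -0.6],
    [0.67, -0.04, 0, -0.17, -0.6]
  ]
}}

```text
clock: 10.4
position: [0.4297, 0.0783, 0.1285]
ee_rot: [-0.008, 1.0, -0.001, 0.003]
ft_force: [-0.6, -0.5, -0.5]
grip_width: 0.338
grasp_force: 40.2
```

```bash
python3 - <<'E'
from h import *
p=camera("side");X=cloud(p)
cv2.imwrite('pics/s2.png',cv2.resize(p['img'][170:290,170:370,::-1],(800,480)))
chain((.51,.05,.14,176),(.6329,-.0255,.14,171),(.6329,-.0255,.034,171))
E
```

```text
t 10.45 [0.4286 0.0778 0.1267] -179.1 w 0.346 gf 40.2 F [ 0.1 -0.1 -1.5]
(0.51, 0.05, 0.14, 176) [-0.539, -0.194, -0.088, 0.164] 
(0.6329, -0.0255, 0.14, 171) [-0.852, -0.445, -0.0, 0.167] 
(0.6329, -0.0255, 0.034, 171) [0.0, 0.0, 0.707, 0.0]
```

View pics/s2.png

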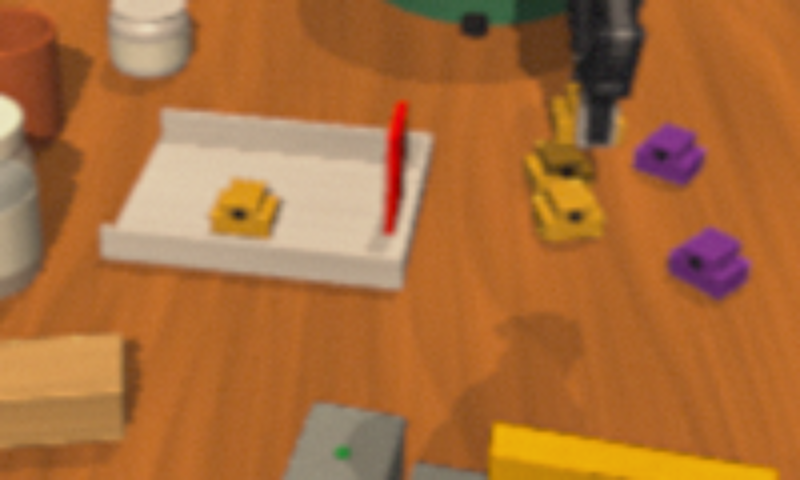

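Crop: one lug is on the tray at (245,208), one is in the gripper near (590,120), and two are still in the row at (567,205) and (560,160). The purple pair haven't moved.

Call:
{"api": "carry_out", "payload": {
  "deltas": [
    [-0.54, -0.19, -0.09, 0.16, -0.6],
    [-0.54, -0.19, -0.09, 0.16, -0.6],
    [-0.54, -0.19, -0.09, 0.16, -0.6]
  ]
}}

```text
clock: 10.82
position: [0.5097, 0.0506, 0.1377]
ee_rot: [0.034, 0.999, 0.001, -0.001]
ft_force: [-0.1, 1.1, -1.4]
grip_width: 0.34
grasp_force: 40.1
```

Call:
{"api": "carry_out", "payload": {
  "deltas": [
    [-0.4, -0.2, 0, 0.17, -0.6],
    [-0.85, -0.445, 0, 0.17, -0.6],
    [-0.85, -0.445, 0, 0.17, -0.6],
    [-0.85, -0.445, 0.3, 0.17, -0.6],
    [-0.85, -0.445, 0.55, 0.17, -0.6],
    [-0.85, -0.445, 0.7, 0.17, -0.6],
    [-0.85, -0.445, 0.7, 0.17, -0.6],
    [-0.85, -0.445, 0.7, 0.17, -0.05],
    [-0.85, -0.445, 0.7, 0.17, -0.05],
    [-0.85, -0.445, 0.7, 0.17, -0.05],
    [-0.85, -0.445, 0.3, 0.17, -0.05],
    [-0.85, -0.445, 0, 0.17, -0.05],
    [-0.85, -0.445, 0, 0.17, -0.05]
  ]
}}

```text
clock: 12.45
position: [0.6344, -0.0237, 0.1438]
ee_rot: [0.078, 0.997, -0.0, 0.004]
ft_force: [0.6, 0.2, -0.8]
grip_width: 0.475
grasp_force: 0.0
```

```bash
python3 - <<'E'
from h import *
p=camera("top");X=cloud(p)
for m in lugs(p,X,(.35,.7,-.2,.2)):print(m.sum(),rect(X[m]),X[m][:,2].max().round(3))
chain((.52,.02,.13,181),(.4285,.0265,.13,191),(.4285,.0265,.028,191))
E
```

```text
99 (array([614.5,  32.9]), array([76.9, 32.7]), 5.8) 0.481
119 (array([427. ,  25.1]), array([38.3, 29.4]), 10.8) 0.033
118 (array([435.4, -24.4]), array([55.7, 32.5]), 23.5) 1.359
t 12.5 [ 0.6332 -0.024   0.1413] 171.1 w 0.474 gf 0.0 F [ 0.2  0.6 -0.7]
(0.52, 0.02, 0.13, 181) [0.791, 0.173, 0.075, -0.331] 
(0.4285, 0.0265, 0.13, 191) [0.609, 0.054, -0.0, -0.333] 
(0.4285, 0.0265, 0.028, 191) [-0.0, 0.0, 0.68, 0.0]
```

Call:
{"api": "carry_out", "payload": {
  "deltas": [
    [0.79, 0.17, 0.07, -0.33, -0.05],
    [0.79, 0.17, 0.07, -0.33, -0.05],
    [0.79, 0.17, 0.07, -0.33, -0.05],
    [0.79, 0.17, 0.07, -0.33, -0.05]
  ]
}}

```text
clock: 13.0
position: [0.5193, 0.0188, 0.1285]
ee_rot: [-0.008, 1.0, -0.0, 0.0]
ft_force: [0.5, 0.1, 0.1]
grip_width: 0.472
grasp_force: 0.0
```

Call:
{"api": "carry_out", "payload": {
  "deltas": [
    [0.61, 0.05, 0, -0.33, -0.05],
    [0.61, 0.05, 0, -0.33, -0.05],
    [0.61, 0.05, 0.3, -0.33, -0.05],
    [0.61, 0.05, 0.5, -0.33, -0.05],
    [0.61, 0.05, 0.68, -0.33, -0.05],
    [0.61, 0.05, 0.68, -0.33, -0.05],
    [0.61, 0.05, 0.68, -0.33, -0.6],
    [0.61, 0.05, 0.68, -0.33, -0.6],
    [0.61, 0.05, 0.68, -0.33, -0.6],
    [0.61, 0.05, 0.68, -0.33, -0.6],
    [0.61, 0.05, 0.3, -0.33, -0.6],
    [0.61, 0.05, 0, -0.33, -0.6],
    [0.61, 0.05, 0, -0.33, -0.6]
  ]
}}

```text
clock: 14.62
position: [0.4294, 0.0253, 0.1316]
ee_rot: [-0.094, 0.996, -0.001, 0.003]
ft_force: [0.4, -0.0, -1.2]
grip_width: 0.343
grasp_force: 40.3
```

```bash
python3 - <<'E'
from h import *
chain((.51,.05,.15,181),(.5973,.0411,.15,171),(.5973,.0411,.034,171))
E
```

```text
t 14.62 [0.4294 0.0253 0.1316] -169.2 w 0.343 gf 40.3 F [ 0.4 -0.  -1.2]
(0.51, 0.05, 0.15, 181) [-0.559, 0.06, -0.123, 0.328] 
(0.5973, 0.0411, 0.15, 171) [-0.581, -0.069, -0.0, 0.333] 
(0.5973, 0.0411, 0.034, 171) [0.0, 0.0, 0.773, 0.0]
```

Call:
{"api": "carry_out", "payload": {
  "deltas": [
    [-0.56, 0.06, -0.12, 0.33, -0.6],
    [-0.56, 0.06, -0.12, 0.33, -0.6],
    [-0.56, 0.06, -0.12, 0.33, -0.6]
  ]
}}

```text
clock: 15.0
position: [0.5093, 0.0513, 0.146]
ee_rot: [-0.009, 1.0, 0.001, -0.0]
ft_force: [-0.8, 0.2, -1.4]
grip_width: 0.343
grasp_force: 40.2
```

Call:
{"api": "carry_out", "payload": {
  "deltas": [
    [-0.58, -0.07, 0, 0.33, -0.6],
    [-0.58, -0.07, 0, 0.33, -0.6],
    [-0.58, -0.07, 0, 0.33, -0.6],
    [-0.58, -0.07, 0.35, 0.33, -0.6],
    [-0.58, -0.07, 0.6, 0.33, -0.6],
    [-0.58, -0.07, 0.76, 0.33, -0.6],
    [-0.58, -0.07, 0.76, 0.33, -0.6],
    [-0.58, -0.07, 0.76, 0.33, -0.05],
    [-0.58, -0.07, 0.76, 0.33, -0.05],
    [-0.58, -0.07, 0.76, 0.33, -0.05],
    [-0.58, -0.07, 0.4, 0.33, -0.05],
    [-0.58, -0.07, 0, 0.33, -0.05],
    [-0.58, -0.07, 0, 0.33, -0.05]
  ]
}}

```text
clock: 16.62
position: [0.5979, 0.042, 0.1519]
ee_rot: [0.078, 0.997, 0.0, 0.004]
ft_force: [-0.1, 0.0, -0.8]
grip_width: 0.471
grasp_force: 0.0
```

```bash
python3 - <<'E'
from h import *
chain((.51,.0,.15,181),(.429,-.028,.13,194),(.429,-.028,.028,194))
E
```

```text
t 16.62 [0.5979 0.042  0.1519] 171.1 w 0.471 gf 0.0 F [-0.1  0.  -0.8]
(0.51, 0.0, 0.15, 181) [0.535, -0.368, 0.012, -0.331] 
(0.429, -0.028, 0.13, 194) [0.543, -0.177, 0.133, -0.433] 
(0.429, -0.028, 0.028, 194) [-0.0, 0.0, 0.68, 0.0]
```

Before the last lug I'll move out and look again for a knock.

Call:
{"api": "carry_out", "payload": {
  "deltas": [
    [0.53, -0.37, 0, -0.33, 0.15],
    [0.53, -0.37, 0, -0.33, 0.15],
    [0.53, -0.37, 0, -0.33, 0.15]
  ]
}}

```text
clock: 17.0
position: [0.5064, -0.0033, 0.146]
ee_rot: [-0.007, 1.0, -0.001, -0.001]
ft_force: [0.2, 0.6, 1.6]
grip_width: 0.573
grasp_force: 0.0
```

```bash
python3 - <<'E'
from h import *
p=camera("side");X=cloud(p)
for m in lugs(p,X,(.35,.7,-.2,.2)):print(m.sum(),rect(X[m]),X[m][:,2].max().round(3))
chain((.429,-.028,.13,194),(.429,-.028,.028,194))
E
```

```text
25 (array([558.3, -25.7]), array([20. , 17.9]), 12.8) 0.46
508 (array([614.6,  -3.4]), array([124.4,  83. ]), 85.1) 0.033
145 (array([432.8, -26.2]), array([40.6, 33.5]), 15.8) 0.028
t 17.05 [ 0.5078 -0.0025  0.1466] -179.1 w 0.579 gf 0.0 F [-0.1  0.5 -0.5]
(0.429, -0.028, 0.13, 194) [0.528, -0.162, 0.111, -0.438] 
(0.429, -0.028, 0.028, 194) [-0.0, 0.0, 0.68, 0.0]
```

Call:
{"api": "carry_out", "payload": {
  "deltas": [
    [0.53, -0.16, 0.11, -0.44, 0.15],
    [0.53, -0.16, 0.11, -0.44, 0.15],
    [0.53, -0.16, 0.4, -0.44, 0.15],
    [0.53, -0.16, 0.6, -0.44, 0.15],
    [0.53, -0.16, 0.79, -0.44, 0.15],
    [0.53, -0.16, 0.79, -0.44, 0.15],
    [0.53, -0.16, 0.79, -0.44, -0.6],
    [0.53, -0.16, 0.79, -0.44, -0.6],
    [0.53, -0.16, 0.79, -0.44, -0.6],
    [0.53, -0.16, 0.79, -0.44, -0.6],
    [0.53, -0.16, 0.4, -0.44, -0.6],
    [0.53, -0.16, 0, -0.44, -0.6],
    [0.53, -0.16, 0, -0.44, -0.6]
  ]
}}

```text
clock: 18.68
position: [0.4316, -0.0276, 0.1506]
ee_rot: [-0.123, 0.992, -0.003, 0.003]
ft_force: [0.5, -1.2, -1.8]
grip_width: 0.34
grasp_force: 40.3
```

```bash
python3 - <<'E'
from h import *
p=camera("side");X=cloud(p)
for m in lugs(p,X,(.5,.7,-.2,.2)):print(m.sum(),rect(X[m]),X[m][:,2].max().round(3))
cv2.imwrite('pics/s3.png',cv2.resize(p['img'][170:290,170:370,::-1],(800,480)))
chain((.51,.0,.15,181),(.5875,-.0181,.15,171),(.5875,-.0181,.034,171))
E
```

```text
510 (array([614.2,  -5.4]), array([125.8,  82.9]), 84.6) 0.032
t 18.73 [ 0.4303 -0.0278  0.1485] -165.9 w 0.34 gf 40.3 F [ 0.1 -0.3 -2.9]
(0.51, 0.0, 0.15, 181) [-0.561, 0.051, -0.01, 0.435] 
(0.5875, -0.0181, 0.15, 171) [-0.514, -0.13, -0.0, 0.333] 
(0.5875, -0.0181, 0.034, 171) [0.0, 0.0, 0.773, 0.0]
```

View pics/s3.png

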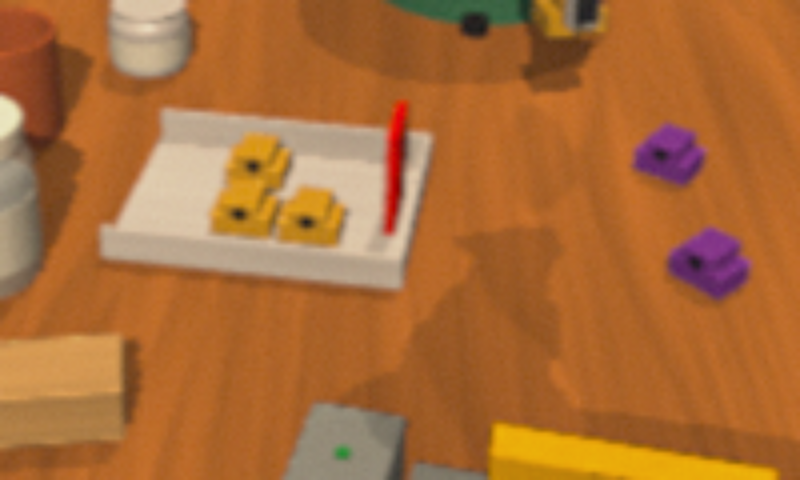

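Crop: three lugs are well placed on the tray at (258,160), (245,207) and (312,215), and the fourth is in the gripper at (570,12). Next I'll place it at the free spot (320,165).

Call:
{"api": "carry_out", "payload": {
  "deltas": [
    [-0.56, 0.05, 0, 0.43, -0.6],
    [-0.56, 0.05, 0, 0.43, -0.6],
    [-0.56, 0.05, 0, 0.43, -0.6],
    [-0.56, 0.05, 0, 0.43, -0.6]
  ]
}}

```text
clock: 19.23
position: [0.5078, 0.0016, 0.1455]
ee_rot: [-0.012, 1.0, 0.0, -0.001]
ft_force: [-0.5, -0.1, -1.1]
grip_width: 0.34
grasp_force: 40.2
```

Call:
{"api": "carry_out", "payload": {
  "deltas": [
    [-0.51, -0.13, 0, 0.33, -0.6],
    [-0.51, -0.13, 0, 0.33, -0.6],
    [-0.51, -0.13, 0, 0.33, -0.6],
    [-0.51, -0.13, 0.35, 0.33, -0.6],
    [-0.51, -0.13, 0.6, 0.33, -0.6],
    [-0.51, -0.13, 0.76, 0.33, -0.6],
    [-0.51, -0.13, 0.76, 0.33, -0.6],
    [-0.51, -0.13, 0.76, 0.33, -0.05],
    [-0.51, -0.13, 0.76, 0.33, -0.05],
    [-0.51, -0.13, 0.76, 0.33, -0.05],
    [-0.51, -0.13, 0.4, 0.33, -0.05],
    [-0.51, -0.13, 0, 0.33, -0.05],
    [-0.51, -0.13, 0, 0.33, -0.05]
  ]
}}

```text
clock: 20.85
position: [0.5881, -0.016, 0.1517]
ee_rot: [0.075, 0.997, -0.0, 0.004]
ft_force: [-0.5, -0.5, -0.6]
grip_width: 0.473
grasp_force: 0.0
```

Call:
{"api": "carry_out", "payload": {
  "deltas": [
    [1, 0, 0, 0, 0.6],
    [1, 0, 0, 0, 0.6],
    [1, 0, 0, 0, 0.6],
    [1, 0, 0, 0, 0.6]
  ]
}}

```text
clock: 21.35
position: [0.4359, 0.0051, 0.1463]
ee_rot: [0.075, 0.997, -0.002, -0.0]
ft_force: [0.7, -0.5, -0.0]
grip_width: 0.8
grasp_force: 0.0
```

```bash
python3 - <<'E'
from h import *
for n in("side","top"):
    p=camera(n);X=cloud(p)
    for m in lugs(p,X,(.3,.75,-.25,.25)):print(n,m.sum(),rect(X[m]),X[m][:,2].max().round(3))
    hsv=cv2.cvtColor(p['img'],cv2.COLOR_RGB2HSV);S=hsv[...,1];H=hsv[...,0]
    r=(X[...,0]>.48)&(X[...,0]<.74)&(X[...,1]>-.1)&(X[...,1]<.11)
    q=X[r&(S>150)&((H<6)|(H>172))&(X[...,2]>.03)&(X[...,2]<.09)];print('tab',len(q),rect(q),q.mean(0).round(3))
    m=r&(S<70)&(X[...,2]<.05); m=max(comps(m),key=lambda a:a.sum()); print('tray',rect(X[m]))
    if n=="side":cv2.imwrite('pics/s4.png',cv2.resize(p['img'][:,:,::-1],(768,576)))
chain((.541,.020,.12,170.5),(.541,.020,.06,170.5))
E
```

```text
side 11 (array([477.8, -21.7]), array([14.4, 11.4]), -15.7) 0.439
side 669 (array([612.7,  -3.9]), array([120.4,  88.2]), 79.1) 0.033
side 613 (array([723.5, 215.4]), array([59.1, 51.5]), 7.3) 0.037
tab 74 (array([542.7,  23.3]), array([47.1,  5.5]), 80.1) [0.543 0.031 0.059]
tray (array([621.1,   7.4]), array([187.2, 155.5]), -8.7)
top 168 (array([593.8, 131.1]), array([375.9,  58.5]), 34.1) 1.359
top 232 (array([554.7,  32.3]), array([205.1,  43.8]), 5.0) 1.359
top 116 (array([630.3, -22.7]), array([38.9, 29.4]), -9.3) 0.036
top 115 (array([581.9, -15.3]), array([38.5, 29.7]), -8.3) 0.035
tab 35 (array([538.7,  20.9]), array([43.2,  7. ]), 80.3) [0.539 0.022 0.076]
tray (array([618.6,   7.6]), array([188.1, 147.3]), -9.0)
t 21.45 [0.4379 0.0052 0.1469] 171.3 w 0.802 gf 0.0 F [ 0.2  1.  -1. ]
(0.541, 0.02, 0.12, 170.5) [-0.664, 0.201, 0.179, 0.027] 
(0.541, 0.02, 0.06, 170.5) [0.0, 0.0, 0.4, -0.0]
```

View pics/s4.png

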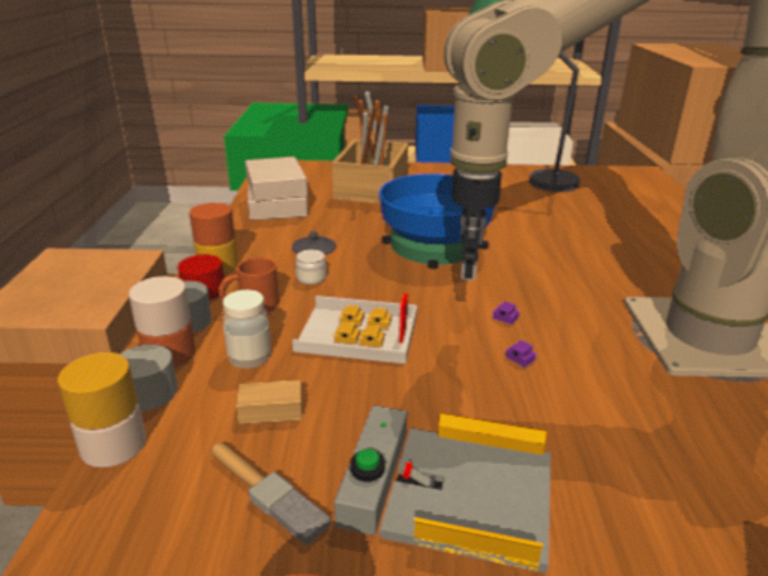

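All four lugs are on the tray (around (362,327)) and no other lug is on the bench. Next I'll grip the tab at (404,317) across its width at 120 N.

Call:
{"api": "carry_out", "payload": {
  "deltas": [
    [-0.664, 0.201, 0.1, 0.027, 0.6],
    [-0.664, 0.201, 0.1, 0.027, 0.6],
    [-0.664, 0.201, 0.18, 0.027, 0.6],
    [-0.664, 0.201, 0.4, 0.027, 0.6],
    [-0.664, 0.201, 0.592, 0.027, 0.6],
    [-0.664, 0.201, 0.592, 0.027, 0.6],
    [-0.664, 0.201, 0.592, 0.027, 0.6],
    [-0.664, 0.201, 0.592, 0.027, -0.3],
    [-0.664, 0.201, 0.592, 0.027, -0.3],
    [-0.664, 0.201, 0.592, 0.027, -0.3],
    [-0.664, 0.201, 0.592, 0.027, -0.3],
    [-0.664, 0.201, 0.592, 0.027, -0.3]
  ],
  "force": 120
}}

```text
clock: 22.95
position: [0.5414, 0.0206, 0.0597]
ee_rot: [0.083, 0.997, -0.0, 0.001]
ft_force: [-3.0, -0.3, 8.9]
grip_width: 0.563
grasp_force: 122.3
```

Call:
{"api": "carry_out", "payload": {
  "deltas": [
    [0, 0, -0.03, 0, -0.3],
    [0, 0, -0.06, 0, -0.3],
    [0, 0, -0.1, 0, -0.3],
    [0, 0, -0.13, 0, -0.3],
    [0, 0, -0.13, 0, -0.3],
    [0, 0, -0.13, 0, -0.3]
  ]
}}

```text
clock: 23.7
position: [0.5403, 0.0206, 0.0773]
ee_rot: [0.082, 0.997, -0.0, -0.0]
ft_force: [0.5, -1.0, -5.8]
grip_width: 0.558
grasp_force: 124.2
```

```bash
python3 - <<'E'
from h import *
chain()
p=camera("side");X=cloud(p)
cv2.imwrite('pics/s5.png',cv2.resize(p['img'][170:290,170:370,::-1],(800,480)))
hsv=cv2.cvtColor(p['img'],cv2.COLOR_RGB2HSV);S=hsv[...,1];H=hsv[...,0]
r=(X[...,0]>.5)&(X[...,0]<.74)&(X[...,1]>-.1)&(X[...,1]<.11)&(S<70)&(X[...,2]<.06)
m=max(comps(r),key=lambda a:a.sum());q=X[m];print(rect(q))
fl=q[(q[:,1]>-.05)&(q[:,1]<.05)]
for a in np.arange(.53,.73,.03):
    k=fl[abs(fl[:,0]-a)<.008]; print(a.round(2),len(k),np.median(k[:,2]).round(4) if len(k) else None)
E
```

```text
t 23.7 [0.5403 0.0206 0.0773] 170.6 w 0.558 gf 124.2 F [ 0.5 -1.  -5.8]
(array([620.5,   8.3]), array([188.1, 155.8]), -9.4)
0.53 65 0.035
0.56 92 0.021
0.59 0 None
0.62 4 0.0204
0.65 3 0.0194
0.68 114 0.02
0.71 71 0.0191
```

View pics/s5.png

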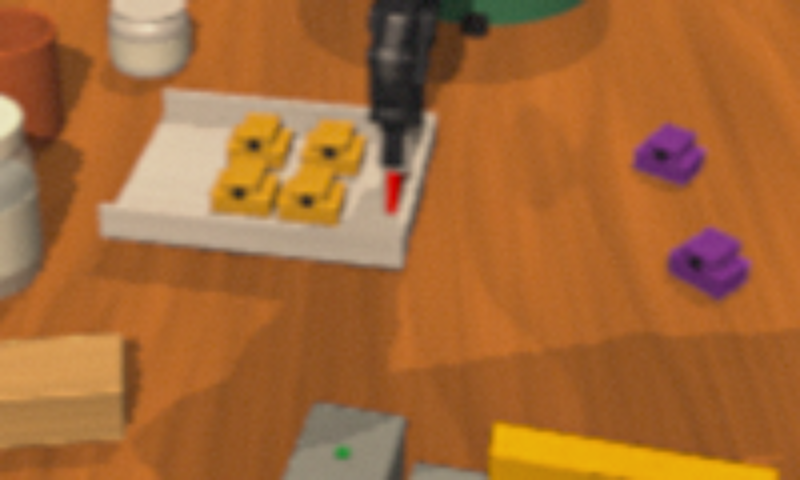

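The tray is held level (floor 21 to 19 mm over its length) with all four lugs on it. I'll lift it gently and swing to the bowl from the +y side.

Call:
{"api": "carry_out", "payload": {
  "deltas": [
    [0, 0, -0.05, 0, -0.3],
    [0, 0, -0.15, 0, -0.3],
    [0, 0, -0.3, 0, -0.3],
    [0, 0, -0.45, 0, -0.3],
    [0, 0, -0.6, 0, -0.3],
    [0, 0, -0.75, 0, -0.3],
    [0, 0, -0.85, 0, -0.3],
    [0, 0, -0.92, 0, -0.3],
    [0, 0, -0.95, 0, -0.3],
    [0, 0, -0.95, 0, -0.3]
  ]
}}

```text
clock: 25.0
position: [0.5403, 0.0207, 0.2199]
ee_rot: [0.082, 0.997, -0.0, -0.0]
ft_force: [0.2, -0.0, -6.1]
grip_width: 0.563
grasp_force: 124.7
```

```bash
python3 - <<'E'
from h import *
chain((.52,-.03,.22,143.5),(.49,-.08,.22,116.5),(.465,-.125,.22,90))
p=camera("side");X=cloud(p)
hsv=cv2.cvtColor(p['img'],cv2.COLOR_RGB2HSV);S=hsv[...,1]
r=(X[...,0]>.5)&(X[...,0]<.74)&(X[...,1]>-.1)&(X[...,1]<.11)&(S<70)&(X[...,2]<.2)&(X[...,2]>.14)
q=X[r];fl=q[(q[:,1]>-.05)&(q[:,1]<.05)]
for a in np.arange(.53,.73,.03):
    k=fl[abs(fl[:,0]-a)<.008]; print(a.round(2),len(k),np.median(k[:,2]).round(4) if len(k) else None)
E
```

```text
t 25.0 [0.5403 0.0207 0.2199] 170.6 w 0.563 gf 124.7 F [ 0.2 -0.  -6.1]
(0.52, -0.03, 0.22, 143.5) [0.078, -0.356, -0.001, 0.902] 
(0.49, -0.08, 0.22, 116.5) [-0.038, -0.387, -0.0, 0.9] 
(0.465, -0.125, 0.22, 90) [-0.194, -0.283, -0.0, 0.883] 
0.53 73 0.1752
0.56 87 0.1637
0.59 1 0.1818
0.62 0 None
0.65 0 None
0.68 91 0.1621
0.71 68 0.162
```

Call:
{"api": "carry_out", "payload": {
  "deltas": [
    [0.01, -0.04, 0, 0.1, -0.3],
    [0.02, -0.12, 0, 0.3, -0.3],
    [0.04, -0.2, 0, 0.5, -0.3],
    [0.06, -0.28, 0, 0.7, -0.3],
    [0.08, -0.34, 0, 0.85, -0.3],
    [0.08, -0.36, 0, 0.9, -0.3],
    [0.08, -0.36, 0, 0.9, -0.3]
  ]
}}

```text
clock: 25.92
position: [0.5197, -0.0307, 0.2199]
ee_rot: [0.313, 0.95, -0.0, -0.0]
ft_force: [1.0, -1.1, -6.5]
grip_width: 0.561
grasp_force: 124.8
```

Call:
{"api": "carry_out", "payload": {
  "deltas": [
    [0, -0.04, 0, 0.1, -0.3],
    [-0.01, -0.13, 0, 0.3, -0.3],
    [-0.02, -0.22, 0, 0.5, -0.3],
    [-0.03, -0.3, 0, 0.7, -0.3],
    [-0.04, -0.36, 0, 0.85, -0.3],
    [-0.04, -0.39, 0, 0.9, -0.3],
    [-0.04, -0.39, 0, 0.9, -0.3]
  ]
}}

```text
clock: 26.8
position: [0.4898, -0.0812, 0.22]
ee_rot: [0.526, 0.851, -0.0, 0.0]
ft_force: [0.8, 0.6, -5.4]
grip_width: 0.561
grasp_force: 124.9
```

Call:
{"api": "carry_out", "payload": {
  "deltas": [
    [-0.02, -0.03, 0, 0.1, -0.3],
    [-0.07, -0.1, 0, 0.3, -0.3],
    [-0.11, -0.16, 0, 0.5, -0.3],
    [-0.15, -0.22, 0, 0.7, -0.3],
    [-0.19, -0.27, 0, 0.85, -0.3],
    [-0.19, -0.28, 0, 0.88, -0.3],
    [-0.19, -0.28, 0, 0.88, -0.3],
    [-0.19, -0.28, 0, 0.88, -0.3]
  ]
}}

```text
clock: 27.8
position: [0.4653, -0.1249, 0.2201]
ee_rot: [0.706, 0.709, 0.0, 0.0]
ft_force: [0.4, -0.3, -6.0]
grip_width: 0.559
grasp_force: 124.9
```

```bash
python3 - <<'E'
from h import *
chain((.465,-.125,.19,90))
p=camera("side");X=cloud(p)
cv2.imwrite('pics/s6.png',cv2.resize(p['img'][100:260,160:370,::-1],(787,600)))
q=X[(X[...,0]>.36)&(X[...,0]<.57)&(X[...,1]<-.08)&(X[...,1]>-.35)&(X[...,2]>.14)&(X[...,2]<.2)]
print(np.percentile(q,[1,50,99],axis=0).round(3))
for a in np.arange(-.3,-.1,.025):
    k=q[abs(q[:,1]-a)<.008]; print(a.round(3),len(k),np.percentile(k[:,2],[5,50]).round(4) if len(k) else None)
E
```

```text
t 27.8 [ 0.4653 -0.1249  0.2201] 90.3 w 0.559 gf 124.9 F [ 0.4 -0.3 -6. ]
(0.465, -0.125, 0.19, 90) [-0.0, -0.002, 0.2, 0.008] 
[[ 0.392 -0.298  0.16 ]
 [ 0.474 -0.125  0.173]
 [ 0.541 -0.108  0.198]]
-0.3 20 [0.1617 0.1623]
-0.275 35 [0.161  0.1631]
-0.25 35 [0.1618 0.1632]
-0.225 59 [0.162  0.1641]
-0.2 52 [0.1622 0.1638]
-0.175 64 [0.1622 0.1648]
-0.15 72 [0.1664 0.1754]
-0.125 141 [0.1796 0.1884]
```

View pics/s6.png

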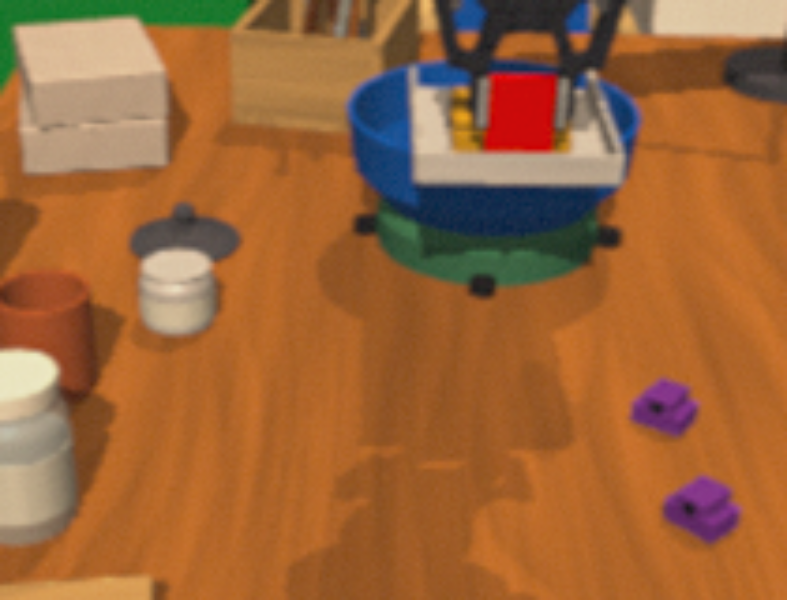

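The tray is level over the bowl with its open end toward the bowl centre (tab at (520,112), lugs visible beside it). I'll lower it to just above the rim, then ease the grip so it pivots onto the rim.

Call:
{"api": "carry_out", "payload": {
  "deltas": [
    [0, 0, 0.04, 0, -0.3],
    [0, 0, 0.1, 0, -0.3],
    [0, 0, 0.15, 0, -0.3],
    [0, 0, 0.15, 0, -0.3],
    [0, 0, 0.15, 0, -0.3]
  ]
}}

```text
clock: 28.48
position: [0.4651, -0.1254, 0.1976]
ee_rot: [0.706, 0.708, 0.0, 0.0]
ft_force: [0.4, -0.3, -6.0]
grip_width: 0.56
grasp_force: 124.9
```

Call:
{"api": "carry_out", "payload": {
  "deltas": [
    [0, 0, 0, 0, -0.3],
    [0, 0, 0, 0, -0.3],
    [0, 0, 0, 0, -0.3],
    [0, 0, 0, 0, -0.3]
  ],
  "force": 20
}}

```text
clock: 28.98
position: [0.465, -0.1255, 0.1975]
ee_rot: [0.706, 0.708, -0.0, 0.0]
ft_force: [0.5, -0.4, -5.4]
grip_width: 0.566
grasp_force: 124.9
```

```bash
cat >> h.py <<'E'
def pitch():
    p=camera("side");X=cloud(p);S=cv2.cvtColor(p['img'],cv2.COLOR_RGB2HSV)
    q=X[(X[...,0]>.37)&(X[...,0]<.56)&(X[...,1]<-.09)&(X[...,1]>-.33)&(X[...,2]>.07)&(X[...,2]<.25)&(S[...,1]<60)]
    for a in np.arange(-.3,-.1,.025):
        k=q[abs(q[:,1]-a)<.008]; print(a.round(3),len(k),np.percentile(k[:,2],[5,20,50]).round(3) if len(k) else None)
    return p,X
E
python3 -c "
from h import *
chain();pitch()"
```

```text
t 28.98 [ 0.465  -0.1255  0.1975] 90.2 w 0.566 gf 124.9 F [ 0.5 -0.4 -5.4]
-0.3 14 [0.139 0.14  0.14 ]
-0.275 24 [0.115 0.124 0.141]
-0.25 30 [0.071 0.073 0.14 ]
-0.225 22 [0.139 0.14  0.142]
-0.2 18 [0.14  0.141 0.142]
-0.175 16 [0.14  0.141 0.142]
-0.15 5 [0.157 0.158 0.159]
-0.125 79 [0.178 0.191 0.214]
```

The force didn't ease while the gripper command stayed the same. I'll change the command slightly.

Call:
{"api": "carry_out", "payload": {
  "deltas": [
    [0, 0, 0, 0, -0.2],
    [0, 0, 0, 0, -0.2],
    [0, 0, 0, 0, -0.2],
    [0, 0, 0, 0, -0.2]
  ],
  "force": 20
}}

```text
clock: 29.52
position: [0.465, -0.1255, 0.1975]
ee_rot: [0.706, 0.708, -0.0, 0.0]
ft_force: [-0.4, 0.8, -6.0]
grip_width: 0.565
grasp_force: 124.9
```

```bash
python3 -c "
from h import *
chain();pitch()"
```

```text
t 29.52 [ 0.465  -0.1255  0.1975] 90.2 w 0.565 gf 124.9 F [-0.4  0.8 -6. ]
-0.3 15 [0.138 0.139 0.14 ]
-0.275 21 [0.111 0.12  0.14 ]
-0.25 38 [0.073 0.075 0.14 ]
-0.225 18 [0.14  0.141 0.144]
-0.2 19 [0.139 0.142 0.145]
-0.175 17 [0.14  0.141 0.142]
-0.15 5 [0.158 0.158 0.159]
-0.125 74 [0.158 0.193 0.216]
```

Call:
{"api": "carry_out", "payload": {
  "deltas": [
    [0, 0, 0, 0, 0.0],
    [0, 0, 0, 0, 0.0]
  ],
  "force": 20
}}

```text
clock: 29.82
position: [0.465, -0.1255, 0.1975]
ee_rot: [0.706, 0.708, -0.0, 0.0]
ft_force: [-0.7, 0.1, -6.5]
grip_width: 0.564
grasp_force: 124.9
```

Call:
{"api": "carry_out", "payload": {
  "deltas": [
    [0, 0, 0, 0, 0.06],
    [0, 0, 0, 0, 0.06]
  ],
  "force": 20
}}

```text
clock: 30.08
position: [0.465, -0.1255, 0.1975]
ee_rot: [0.706, 0.708, -0.0, 0.0]
ft_force: [-0.0, 0.1, -6.3]
grip_width: 0.563
grasp_force: 124.9
```

Call:
{"api": "carry_out", "payload": {
  "deltas": [
    [0, 0, 0, 0, 0.09],
    [0, 0, 0, 0, 0.09]
  ],
  "force": 20
}}

```text
clock: 30.32
position: [0.465, -0.1255, 0.1975]
ee_rot: [0.706, 0.708, -0.0, 0.0]
ft_force: [-0.7, 0.2, -6.9]
grip_width: 0.565
grasp_force: 124.9
```

The gripper is self-locking: the force doesn't ease without opening. Pivoting the tray in the grip therefore needs extra moment. I'll move further over the bowl so anything that slides lands in it, then try a brisk upward jerk.

Call:
{"api": "carry_out", "payload": {
  "deltas": [
    [0, 0, -0.05, 0, 0.0],
    [-0.05, 0, -0.15, 0, 0.0],
    [-0.15, 0, -0.25, 0, 0.0],
    [-0.25, 0, -0.3, 0, 0.0],
    [-0.33, 0, -0.3, 0, 0.0],
    [-0.37, 0, -0.3, 0, 0.0],
    [-0.37, 0, -0.3, 0, 0.0]
  ]
}}

```text
clock: 31.2
position: [0.4649, -0.1812, 0.2419]
ee_rot: [0.706, 0.708, -0.0, -0.001]
ft_force: [0.2, 0.3, -6.2]
grip_width: 0.561
grasp_force: 124.9
```

Call:
{"api": "carry_out", "payload": {
  "deltas": [
    [0, 0, -0.42, 0, 0.0],
    [0, 0, -0.42, 0, 0.0],
    [0, 0, -0.42, 0, 0.0]
  ]
}}

```text
clock: 31.58
position: [0.465, -0.1804, 0.3048]
ee_rot: [0.706, 0.708, -0.0, -0.0]
ft_force: [0.9, -0.2, -6.9]
grip_width: 0.564
grasp_force: 124.9
```

```bash
cat >> h.py <<'E'
def pitch2():  # tray pitch from the long wall tops / floor seen by both cameras
    for n in("side","top"):
        p=camera(n);X=cloud(p);S=cv2.cvtColor(p['img'],cv2.COLOR_RGB2HSV)
        q=X[(X[...,0]>.37)&(X[...,0]<.56)&(X[...,1]<-.17)&(X[...,1]>-.42)&(X[...,2]>.13)&(X[...,2]<.33)&(S[...,1]<60)]
        print(n,[(a.round(3),len(k),np.percentile(k[:,2],[10,50]).round(3).tolist()) for a in np.arange(-.38,-.16,.03) if len(k:=q[abs(q[:,1]-a)<.01])])
    return p
E
python3 -c "
from h import *
chain();pitch2()"
```

```text
t 31.57 [ 0.465  -0.1804  0.3048] 90.2 w 0.564 gf 124.9 F [ 0.9 -0.2 -6.9]
side [(np.float64(-0.35), 14, [0.247, 0.247]), (np.float64(-0.32), 8, [0.247, 0.247]), (np.float64(-0.29), 18, [0.247, 0.249]), (np.float64(-0.26), 15, [0.248, 0.25]), (np.float64(-0.23), 7, [0.249, 0.255]), (np.float64(-0.2), 2, [0.265, 0.265]), (np.float64(-0.17), 75, [0.25, 0.305])]
top [(np.float64(-0.35), 22, [0.246, 0.261]), (np.float64(-0.32), 13, [0.252, 0.262]), (np.float64(-0.29), 7, [0.261, 0.264]), (np.float64(-0.17), 32, [0.245, 0.248])]
```

No slip, so the grip is firm. I'll set the tray on the free bench beside the bowl and regrip with the lowest force that still holds it level.

Call:
{"api": "carry_out", "payload": {
  "deltas": [
    [0.05, 0, 0, 0, 0.0],
    [0.15, 0.03, 0, 0, 0.0],
    [0.3, 0.08, 0, 0, 0.0],
    [0.45, 0.13, 0, 0, 0.0],
    [0.6, 0.18, 0.05, 0, 0.0],
    [0.75, 0.23, 0.15, 0, 0.0],
    [0.87, 0.28, 0.25, 0, 0.0],
    [0.95, 0.33, 0.35, 0, 0.0],
    [1.0, 0.37, 0.4, 0, 0.0],
    [1.0, 0.37, 0.4, 0, 0.0]
  ]
}}

```text
clock: 32.92
position: [0.5203, -0.0298, 0.2453]
ee_rot: [0.706, 0.709, 0.0, -0.0]
ft_force: [-0.4, 0.3, -5.7]
grip_width: 0.561
grasp_force: 124.9
```

Call:
{"api": "carry_out", "payload": {
  "deltas": [
    [0.05, 0, 0.05, 0, 0.0],
    [0.15, 0, 0.15, 0, 0.0],
    [0.3, 0, 0.3, 0, 0.0],
    [0.42, 0, 0.45, 0, 0.0],
    [0.52, 0, 0.6, 0, 0.0],
    [0.58, 0, 0.75, 0, 0.0],
    [0.6, 0, 0.88, 0, 0.0],
    [0.6, 0, 0.95, 0, 0.0],
    [0.6, 0, 0.95, 0, 0.0],
    [0.6, 0, 0.95, 0, 0.0]
  ]
}}

```text
clock: 34.17
position: [0.5206, 0.0589, 0.1037]
ee_rot: [0.706, 0.708, 0.0, 0.0]
ft_force: [-0.1, -0.7, -5.3]
grip_width: 0.561
grasp_force: 124.9
```

```bash
python3 -c "
from h import *
chain((.52,.06,.0605,90))"
```

```text
t 34.17 [0.5206 0.0589 0.1037] 90.1 w 0.561 gf 124.9 F [-0.1 -0.7 -5.3]
(0.52, 0.06, 0.0605, 90) [0.007, -0.004, 0.288, 0.004]
```

Call:
{"api": "carry_out", "payload": {
  "deltas": [
    [0, 0, 0.08, 0, 0.0],
    [0, 0, 0.18, 0, 0.0],
    [0, 0, 0.25, 0, 0.0],
    [0, 0, 0.28, 0, 0.0],
    [0, 0, 0.288, 0, 0.0],
    [0, 0, 0.288, 0, 0.0],
    [0, 0, 0.288, 0, 0.25],
    [0, 0, 0.288, 0, 0.25],
    [0, 0, 0.288, 0, 0.25]
  ]
}}

```text
clock: 35.3
position: [0.5204, 0.0592, 0.0602]
ee_rot: [0.706, 0.708, 0.0, 0.0]
ft_force: [0.1, -0.2, 1.0]
grip_width: 0.623
grasp_force: 0.0
```

Call:
{"api": "carry_out", "payload": {
  "deltas": [
    [0, 0, 0.01, 0, -0.1],
    [0, 0, 0.01, 0, -0.1],
    [0, 0, 0.01, 0, -0.1],
    [0, 0, 0.01, 0, -0.1],
    [0, 0, -0.02, 0, -0.1],
    [0, 0, -0.06, 0, -0.1],
    [0, 0, -0.06, 0, -0.1],
    [0, 0, -0.06, 0, -0.1]
  ],
  "force": 40
}}

```text
clock: 36.3
position: [0.5198, 0.0591, 0.0685]
ee_rot: [0.706, 0.708, -0.0, -0.0]
ft_force: [0.5, -0.7, -5.9]
grip_width: 0.579
grasp_force: 42.5
```

```bash
cat >> h.py <<'E'
def pitch3(x0=.445,x1=.6,y0=-.12,y1=.05,z1=.1):
    p=camera("side");X=cloud(p);S=cv2.cvtColor(p['img'],cv2.COLOR_RGB2HSV)
    q=X[(X[...,0]>x0)&(X[...,0]<x1)&(X[...,1]<y1)&(X[...,1]>y0)&(X[...,2]>-.01)&(X[...,2]<z1)&(S[...,1]<60)]
    print([(float(a.round(3)),len(k),np.percentile(k[:,2],[10,50]).round(3).tolist()) for a in np.arange(y0+.01,y1,.03) if len(k:=q[abs(q[:,1]-a)<.01])])
    return p
E
python3 -c "
from h import *
chain();pitch3()"
```

```text
t 36.3 [0.5198 0.0591 0.0685] 90.2 w 0.579 gf 42.5 F [ 0.5 -0.7 -5.9]
[(-0.11, 30, [0.009, 0.011]), (-0.08, 24, [0.01, 0.011]), (-0.05, 29, [0.009, 0.011]), (-0.02, 36, [0.01, 0.012]), (0.01, 37, [0.011, 0.012]), (0.04, 41, [0.011, 0.013])]
```

It still holds at 40 N, so I'll try 20 N.

Call:
{"api": "carry_out", "payload": {
  "deltas": [
    [0, 0, 0.03, 0, -0.1],
    [0, 0, 0.06, 0, -0.1],
    [0, 0, 0.06, 0, -0.1],
    [0, 0, 0.06, 0, 0.25],
    [0, 0, 0.06, 0, 0.25],
    [0, 0, 0.06, 0, 0.25]
  ]
}}

```text
clock: 37.1
position: [0.5202, 0.0591, 0.0599]
ee_rot: [0.706, 0.708, 0.0, 0.0]
ft_force: [1.1, -0.6, 0.3]
grip_width: 0.622
grasp_force: 0.0
```

Call:
{"api": "carry_out", "payload": {
  "deltas": [
    [0, 0, 0.01, 0, -0.1],
    [0, 0, 0.01, 0, -0.1],
    [0, 0, 0.01, 0, -0.1],
    [0, 0, 0.01, 0, -0.1],
    [0, 0, -0.02, 0, -0.1],
    [0, 0, -0.06, 0, -0.1],
    [0, 0, -0.06, 0, -0.1],
    [0, 0, -0.06, 0, -0.1]
  ],
  "force": 20
}}

```text
clock: 38.1
position: [0.5199, 0.0592, 0.0687]
ee_rot: [0.706, 0.708, 0.0, -0.0]
ft_force: [-0.5, 0.4, -4.6]
grip_width: 0.585
grasp_force: 22.0
```

```bash
python3 -c "
from h import *
chain();pitch3()"
```

```text
t 38.1 [0.5199 0.0592 0.0687] 90.2 w 0.585 gf 22.0 F [-0.5  0.4 -4.6]
[(-0.11, 22, [0.003, 0.004]), (-0.08, 13, [0.004, 0.006]), (-0.05, 29, [0.005, 0.007]), (-0.02, 17, [0.007, 0.009]), (0.01, 21, [0.009, 0.01]), (0.04, 25, [0.011, 0.012])]
```

It slips at 20 N, so the threshold is between 20 and 40. I'll try 27 N.

Call:
{"api": "carry_out", "payload": {
  "deltas": [
    [0, 0, 0.03, 0, -0.1],
    [0, 0, 0.06, 0, -0.1],
    [0, 0, 0.06, 0, -0.1],
    [0, 0, 0.06, 0, 0.25],
    [0, 0, 0.06, 0, 0.25],
    [0, 0, 0.06, 0, 0.25]
  ]
}}

```text
clock: 38.9
position: [0.5201, 0.0591, 0.0598]
ee_rot: [0.706, 0.708, 0.0, 0.0]
ft_force: [0.5, 0.3, 0.2]
grip_width: 0.625
grasp_force: 0.0
```

Call:
{"api": "carry_out", "payload": {
  "deltas": [
    [0, 0, 0.01, 0, -0.1],
    [0, 0, 0.01, 0, -0.1],
    [0, 0, 0.01, 0, -0.1],
    [0, 0, 0.01, 0, -0.1],
    [0, 0, -0.02, 0, -0.1],
    [0, 0, -0.06, 0, -0.1],
    [0, 0, -0.06, 0, -0.1],
    [0, 0, -0.06, 0, -0.1],
    [0, 0, -0.06, 0, -0.1],
    [0, 0, -0.06, 0, -0.1],
    [0, 0, -0.06, 0, -0.1],
    [0, 0, -0.06, 0, -0.1]
  ],
  "force": 27
}}

```text
clock: 40.4
position: [0.52, 0.0592, 0.0688]
ee_rot: [0.706, 0.708, -0.0, 0.0]
ft_force: [0.5, 0.4, -5.9]
grip_width: 0.579
grasp_force: 29.2
```

```bash
python3 -c "
from h import *
chain();pitch3()"
```

```text
t 40.4 [0.52   0.0592 0.0688] 90.2 w 0.579 gf 29.2 F [ 0.5  0.4 -5.9]
[(-0.11, 25, [0.003, 0.004]), (-0.08, 15, [0.005, 0.006]), (-0.05, 27, [0.005, 0.007]), (-0.02, 22, [0.008, 0.009]), (0.01, 28, [0.009, 0.01]), (0.04, 32, [0.011, 0.012])]
```

Call:
{"api": "carry_out", "payload": {
  "deltas": [
    [0, 0, 0.03, 0, -0.1],
    [0, 0, 0.06, 0, -0.1],
    [0, 0, 0.06, 0, -0.1],
    [0, 0, 0.06, 0, 0.25],
    [0, 0, 0.06, 0, 0.25],
    [0, 0, 0.06, 0, 0.25]
  ]
}}

```text
clock: 41.2
position: [0.5201, 0.059, 0.0598]
ee_rot: [0.706, 0.708, 0.0, 0.0]
ft_force: [-0.7, -0.2, -0.3]
grip_width: 0.625
grasp_force: 0.0
```

Call:
{"api": "carry_out", "payload": {
  "deltas": [
    [0, 0, 0.01, 0, -0.1],
    [0, 0, 0.01, 0, -0.1],
    [0, 0, 0.01, 0, -0.1],
    [0, 0, 0.01, 0, -0.1],
    [0, 0, -0.02, 0, -0.1],
    [0, 0, -0.06, 0, -0.1],
    [0, 0, -0.06, 0, -0.1],
    [0, 0, -0.06, 0, -0.1],
    [0, 0, -0.06, 0, -0.1],
    [0, 0, -0.06, 0, -0.1],
    [0, 0, -0.06, 0, -0.1],
    [0, 0, -0.06, 0, -0.1]
  ],
  "force": 33
}}

```text
clock: 42.7
position: [0.52, 0.0592, 0.0688]
ee_rot: [0.706, 0.708, -0.0, 0.0]
ft_force: [-0.7, 1.1, -6.6]
grip_width: 0.579
grasp_force: 35.3
```

```bash
python3 -c "
from h import *
chain((.495,-.03,.21,90),(.465,-.18,.25,90));pitch3()"
```

```text
t 42.7 [0.52   0.0592 0.0688] 90.2 w 0.579 gf 35.3 F [-0.7  1.1 -6.6]
(0.495, -0.03, 0.21, 90) [-0.594, -0.168, -0.941, 0.005] 
(0.465, -0.18, 0.25, 90) [-1.0, -0.2, -0.267, 0.0] 
[(-0.11, 27, [0.01, 0.012]), (-0.08, 26, [0.01, 0.012]), (-0.05, 34, [0.011, 0.012]), (-0.02, 31, [0.011, 0.012]), (0.01, 35, [0.011, 0.013]), (0.04, 43, [0.012, 0.013])]
```

It holds level at 33 N. I'll make a very gentle lift and move over the bowl.

Call:
{"api": "carry_out", "payload": {
  "deltas": [
    [0, 0, -0.03, 0, -0.1],
    [0, 0, -0.08, 0, -0.1],
    [0, 0, -0.14, 0, -0.1],
    [0, 0, -0.2, 0, -0.1],
    [0, 0, -0.27, 0, -0.1],
    [0, 0, -0.34, 0, -0.1],
    [0, 0, -0.41, 0, -0.1],
    [0, 0, -0.48, 0, -0.1],
    [0, 0, -0.55, 0, -0.1],
    [0, 0, -0.62, 0, -0.1],
    [0, 0, -0.69, 0, -0.1],
    [0, 0, -0.76, 0, -0.1],
    [0, 0, -0.83, 0, -0.1],
    [0, 0, -0.89, 0, -0.1],
    [0, 0, -0.95, 0, -0.1],
    [0, 0, -0.98, 0, -0.1],
    [0, 0, -1.0, 0, -0.1],
    [0, 0, -1.0, 0, -0.1]
  ]
}}

```text
clock: 45.0
position: [0.52, 0.0591, 0.2188]
ee_rot: [0.706, 0.708, -0.0, 0.0]
ft_force: [-0.4, 0.3, -6.1]
grip_width: 0.578
grasp_force: 35.8
```

Call:
{"api": "carry_out", "payload": {
  "deltas": [
    [-0.02, 0, -0.02, 0, -0.1],
    [-0.06, -0.01, -0.04, 0, -0.1],
    [-0.12, -0.03, -0.07, 0, -0.1],
    [-0.18, -0.05, -0.1, 0, -0.1],
    [-0.24, -0.07, -0.13, 0, -0.1],
    [-0.3, -0.09, -0.15, 0, -0.1],
    [-0.36, -0.11, -0.17, 0, -0.1],
    [-0.42, -0.13, -0.18, 0, -0.1],
    [-0.48, -0.15, -0.19, 0, -0.1],
    [-0.54, -0.17, -0.2, 0, -0.1],
    [-0.6, -0.19, -0.2, 0, -0.1],
    [-0.66, -0.21, -0.2, 0, -0.1],
    [-0.72, -0.23, -0.2, 0, -0.1],
    [-0.78, -0.25, -0.2, 0, -0.1],
    [-0.84, -0.27, -0.2, 0, -0.1],
    [-0.9, -0.29, -0.2, 0, -0.1],
    [-0.94, -0.3, -0.2, 0, -0.1],
    [-0.96, -0.3, -0.2, 0, -0.1],
    [-0.96, -0.3, -0.2, 0, -0.1]
  ]
}}

```text
clock: 47.38
position: [0.4755, -0.085, 0.2488]
ee_rot: [0.706, 0.708, 0.0, -0.0]
ft_force: [-0.6, -0.7, -6.3]
grip_width: 0.578
grasp_force: 35.9
```

```bash
python3 -c "
from h import *
chain((.465,-.18,.25,90));pitch3(.4,.58,-.28,-.1,.26)"
```

```text
t 47.38 [ 0.4755 -0.085   0.2488] 90.2 w 0.578 gf 35.9 F [-0.6 -0.7 -6.3]
(0.465, -0.18, 0.25, 90) [-0.633, -0.072, -0.008, 0.005] 
[(-0.27, 3, [0.107, 0.115]), (-0.24, 60, [0.01, 0.114]), (-0.21, 14, [0.178, 0.185]), (-0.18, 14, [0.182, 0.193]), (-0.15, 10, [0.192, 0.199]), (-0.12, 9, [0.192, 0.205])]
```

It has crept to about 8° nose-down. I'll continue smoothly to get fully above the bowl.

Call:
{"api": "carry_out", "payload": {
  "deltas": [
    [-0.04, 0, 0, 0, -0.1],
    [-0.12, -0.01, 0, 0, -0.1],
    [-0.21, -0.02, 0, 0, -0.1],
    [-0.31, -0.03, 0, 0, -0.1],
    [-0.41, -0.04, 0, 0, -0.1],
    [-0.5, -0.05, 0, 0, -0.1],
    [-0.57, -0.06, 0, 0, -0.1],
    [-0.61, -0.07, 0, 0, -0.1],
    [-0.61, -0.07, 0, 0, -0.1]
  ]
}}

```text
clock: 48.55
position: [0.465, -0.1767, 0.2488]
ee_rot: [0.706, 0.708, -0.0, -0.0]
ft_force: [0.4, 0.7, -5.7]
grip_width: 0.576
grasp_force: 35.9
```

```bash
python3 -c "
from h import *
chain();p=pitch3(.4,.56,-.36,-.17,.26)
cv2.imwrite('pics/s7.png',cv2.resize(p['img'][80:260,160:370,::-1],(700,600)))"
```

```text
t 48.55 [ 0.465  -0.1767  0.2488] 90.1 w 0.576 gf 35.9 F [ 0.4  0.7 -5.7]
[(-0.32, 1, [0.177, 0.177]), (-0.29, 6, [0.179, 0.181]), (-0.26, 7, [0.01, 0.182]), (-0.23, 12, [0.006, 0.01]), (-0.2, 3, [0.208, 0.208])]
```

View pics/s7.png

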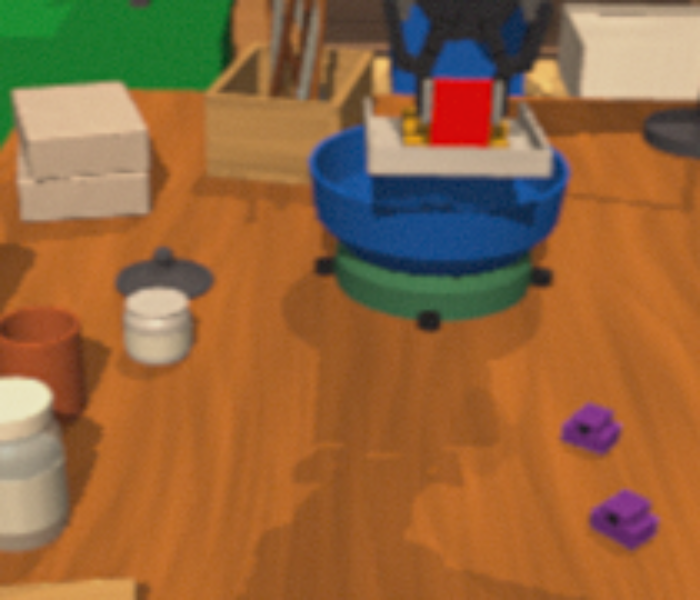

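Still loaded and above the bowl, with the tab at (462,112). Now an upward jerk to make it pivot.

Call:
{"api": "carry_out", "payload": {
  "deltas": [
    [-0.15, 0, -0.39, 0, -0.1],
    [-0.15, 0, -0.39, 0, -0.1],
    [-0.15, 0, -0.39, 0, -0.1],
    [-0.15, 0, -0.39, 0, -0.1],
    [-0.15, 0, -0.39, 0, -0.1],
    [-0.15, 0, -0.39, 0, -0.1]
  ]
}}

```text
clock: 49.35
position: [0.4652, -0.1989, 0.3072]
ee_rot: [0.706, 0.708, -0.0, 0.0]
ft_force: [0.8, 0.5, -2.8]
grip_width: 0.575
grasp_force: 37.3
```

```bash
python3 -c "
from h import *
chain();p=pitch3(.4,.56,-.36,-.17,.32)
cv2.imwrite('pics/s8.png',cv2.resize(p['img'][80:260,160:370,::-1],(700,600)))"
```

```text
t 49.35 [ 0.4652 -0.1989  0.3072] 90.2 w 0.575 gf 37.3 F [ 0.8  0.5 -2.8]
[(-0.35, 1, [0.076, 0.076]), (-0.32, 8, [0.161, 0.162]), (-0.29, 44, [0.171, 0.178]), (-0.26, 73, [0.188, 0.194]), (-0.23, 92, [0.207, 0.213]), (-0.2, 115, [0.228, 0.234])]
```

View pics/s8.png

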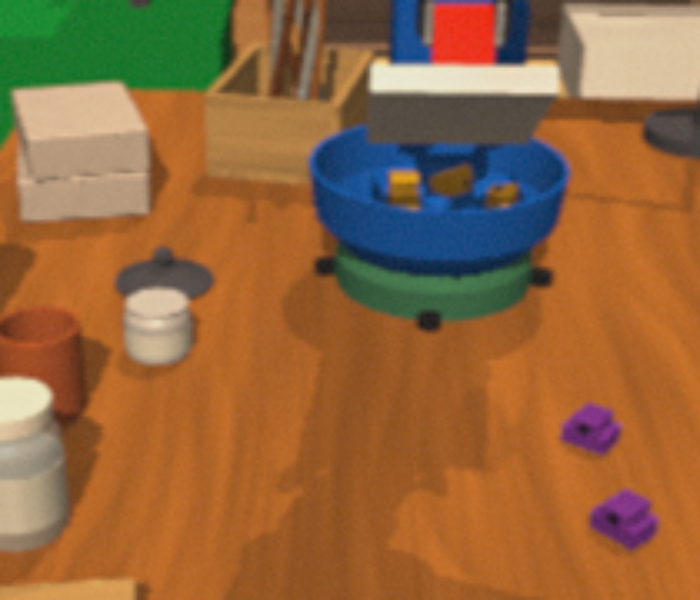

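The tray tipped about 33° and the load fell from 6 to 3 N. Lugs lie in the bowl at (405,188), (452,180) and (500,193), with one hidden. I'll back away, check the bowl, and turn toward the dock.

```bash
python3 -c "
from h import *
chain((.50,-.06,.28,118),(.51,.05,.25,146),(.46,.10,.20,166.5))"
```

```text
t 49.4 [ 0.4653 -0.1989  0.3073] 90.2 w 0.579 gf 37.3 F [ 0.2  0.3 -2.5]
(0.5, -0.06, 0.28, 118) [0.925, 0.234, 0.182, -0.928] 
(0.51, 0.05, 0.25, 146) [0.616, 0.403, 0.2, -0.933] 
(0.46, 0.1, 0.2, 166.5) [0.463, 0.09, 0.333, -0.683]
```

Call:
{"api": "carry_out", "payload": {
  "deltas": [
    [0.1, 0.02, 0, 0, -0.1],
    [0.25, 0.06, 0, -0.1, -0.1],
    [0.4, 0.1, 0, -0.3, -0.1],
    [0.55, 0.14, 0, -0.5, -0.1],
    [0.7, 0.18, 0, -0.7, -0.1],
    [0.85, 0.22, 0, -0.85, -0.1],
    [0.92, 0.23, 0, -0.93, -0.1],
    [0.92, 0.23, 0, -0.93, -0.1]
  ]
}}

```text
clock: 50.4
position: [0.4994, -0.06, 0.3073]
ee_rot: [0.514, 0.858, -0.0, 0.0]
ft_force: [-0.6, 0.4, -2.6]
grip_width: 0.576
grasp_force: 37.3
```

Call:
{"api": "carry_out", "payload": {
  "deltas": [
    [0.1, 0.07, 0.05, -0.15, -0.1],
    [0.2, 0.15, 0.1, -0.35, -0.1],
    [0.35, 0.25, 0.15, -0.55, -0.1],
    [0.5, 0.33, 0.2, -0.75, -0.1],
    [0.6, 0.4, 0.25, -0.9, -0.1],
    [0.62, 0.4, 0.3, -0.93, -0.1],
    [0.62, 0.4, 0.3, -0.93, -0.1]
  ]
}}

```text
clock: 51.28
position: [0.5082, 0.0486, 0.2615]
ee_rot: [0.293, 0.956, -0.0, -0.001]
ft_force: [-0.5, -0.6, -2.6]
grip_width: 0.577
grasp_force: 37.3
```

Call:
{"api": "carry_out", "payload": {
  "deltas": [
    [0.08, 0.02, 0.05, -0.12, -0.1],
    [0.18, 0.04, 0.12, -0.28, -0.1],
    [0.3, 0.06, 0.2, -0.45, -0.1],
    [0.4, 0.08, 0.28, -0.6, -0.1],
    [0.46, 0.09, 0.35, -0.68, -0.1],
    [0.46, 0.09, 0.4, -0.68, -0.1],
    [0.46, 0.09, 0.4, -0.68, -0.1]
  ]
}}

```text
clock: 52.15
position: [0.4592, 0.0984, 0.202]
ee_rot: [0.12, 0.993, -0.0, -0.0]
ft_force: [0.2, 0.2, -3.8]
grip_width: 0.578
grasp_force: 37.3
```

```bash
python3 - <<'E'
from h import *
chain((.46,.10,.0605,166.5))
p=camera("top");X=cloud(p)
for m in lugs(p,X,(.33,.6,-.5,-.2)):print(m.sum(),rect(X[m]),X[m][:,2].max().round(3))
cv2.imwrite('pics/t5.png',np.hstack([cv2.resize(p['img'][170:280,330:440,::-1],(400,400)),cv2.resize(p['img'][160:270,90:200,::-1],(400,400))]))
yaw=np.radians(-13.3);ex=np.array([np.cos(yaw),np.sin(yaw)]);ey=np.array([-ex[1],ex[0]])
for n in("top","side"):
    p=camera(n);X=cloud(p);hsv=cv2.cvtColor(p['img'],cv2.COLOR_RGB2HSV);H,S=hsv[...,0],hsv[...,1]
    r=(X[...,0]>.33)&(X[...,0]<.68)&(X[...,1]>.22)&(X[...,1]<.52)
    for nm,m in(('bed',r&(S<70)&(abs(X[...,2]-.014)<.006)),('housing',r&(S<70)&(abs(X[...,2]-.045)<.006)),('guides',r&(H>18)&(H<32)&(S>140)&(X[...,2]>.035)),('button',r&(H>45)&(H<80)&(S>120)&(X[...,2]>.055)),('roller',r&((H<6)|(H>172))&(S>150)&(X[...,2]>.02)&(X[...,2]<.06))):
        P=X[m][:,:2]*1000;print(n,nm,len(P),'ex',np.percentile(P@ex,[1,50,99]).round(1),'ey',np.percentile(P@ey,[1,50,99]).round(1))
        if nm=='guides':
            for s in(P@ey<470,P@ey>470):
                if s.sum()>5:
                    print('  ',np.percentile((P@ex)[s],[2,98]).round(1),np.percentile((P@ey)[s],[2,98]).round(1),'yaw',np.degrees(np.arctan(np.polyfit(P[s,0],P[s,1],1)[0])).round(1))
E
```

```text
t 52.15 [0.4592 0.0984 0.202 ] 166.2 w 0.578 gf 37.3 F [ 0.2  0.2 -3.8]
(0.46, 0.1, 0.0605, 166.5) [-0.003, 0.012, 0.943, -0.009] 
216 (array([ 493. , -414.3]), array([79.9, 24.3]), 89.5) 0.088
93 (array([ 444.2, -394.8]), array([36.8, 25.8]), 40.0) 0.083
50 (array([ 392.3, -389.8]), array([36.1, 19.4]), 68.3) 0.086
top bed 2845 ex [272.2 365.4 560.3] ey [389.1 475.7 569.8]
top housing 627 ex [465.  487.4 509.8] ey [380.8 449.2 551.4]Traceback (most recent call last):
  File "<stdin>", line 11, in <module>
    return _quantile_unchecked(
        a, q, axis, out, overwrite_input, method, keepdims, weights)
    return _ureduce(a,
                    func=_quantile_ureduce_func,
    ...<5 lines>...
                    overwrite_input=overwrite_input,
                    method=method)
    r = func(a, **kwargs)
    result = _quantile(arr,
                       quantiles=q,
    ...<2 lines>...
                       out=out,
                       weights=wgt)
    slices_having_nans = np.isnan(arr[-1, ...])
                                  ~~~^^^^^^^^^
IndexError: index -1 is out of bounds for axis 0 with size 0
```

View pics/t5.png

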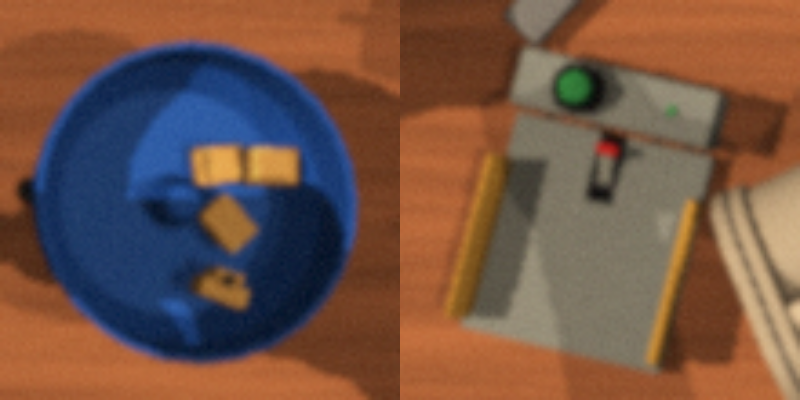

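Left half: all four lugs are in the bowl at (217,165), (272,165), (230,222) and (222,288). Right half: the dock has its button at (578,88) and roller at (608,150). I'll lower the tray so the bench levels it, then regrip firmly.

Call:
{"api": "carry_out", "payload": {
  "deltas": [
    [0, 0, 0.1, 0, -0.1],
    [0, 0, 0.2, 0, -0.1],
    [0, 0, 0.3, 0, -0.1],
    [0, 0, 0.4, 0, -0.1],
    [0, 0, 0.48, 0, -0.1],
    [0, 0, 0.56, 0, -0.1],
    [0, 0, 0.64, 0, -0.1],
    [0, 0, 0.72, 0, -0.1],
    [0, 0, 0.8, 0, -0.1],
    [0, 0, 0.88, 0, -0.1],
    [0, 0, 0.93, 0, -0.1],
    [0, 0, 0.94, 0, -0.1]
  ]
}}

```text
clock: 53.75
position: [0.4589, 0.0993, 0.0615]
ee_rot: [0.119, 0.993, -0.0, -0.0]
ft_force: [-11.0, -3.9, 27.8]
grip_width: 0.583
grasp_force: 42.0
```

```bash
python3 - <<'E'
from h import *
chain()
yaw=np.radians(-13.3);ex=np.array([np.cos(yaw),np.sin(yaw)]);ey=np.array([-ex[1],ex[0]])
def pr(n,nm,P):
    if len(P)>3:print(n,nm,len(P),'ex',np.percentile(P@ex,[2,50,98]).round(1),'ey',np.percentile(P@ey,[2,50,98]).round(1))
for n in("top","side"):
    p=camera(n);X=cloud(p);hsv=cv2.cvtColor(p['img'],cv2.COLOR_RGB2HSV);H,S=hsv[...,0],hsv[...,1]
    r=(X[...,0]>.33)&(X[...,0]<.68)&(X[...,1]>.25)&(X[...,1]<.52)
    m=r&(S<70)&(abs(X[...,2]-.014)<.006);m=max(comps(m),key=lambda a:a.sum());pr(n,'bed',X[m][:,:2]*1000)
    for lo,hi in((.02,.034),(.039,.05)):
        m=r&(S<90)&(X[...,2]>lo)&(X[...,2]<hi);m=max(comps(m,0),key=lambda a:a.sum());pr(n,f'housing z>{lo}',X[m][:,:2]*1000)
    for c in comps(r&(H>15)&(H<34)&(S>110)&(X[...,2]>.022)&(X[...,2]<.055),15):
        P=X[c][:,:2]*1000;pr(n,'guide',P);print('  yaw',np.degrees(np.arctan(np.polyfit(P[:,0],P[:,1],1)[0])).round(1))
    for nm,m in(('button',r&(H>45)&(H<80)&(S>120)&(X[...,2]>.055)),('roller',r&((H<8)|(H>170))&(S>130)&(X[...,2]>.016)&(X[...,2]<.07))):
        pr(n,nm,X[m][:,:2]*1000); print(X[m].mean(0).round(3))
    for q in("lever_roller","start_top"):print(q,[(np.round(b['position'],3).tolist(),round(b['conf'],2)) for b in boxes_of(q,p)][:2])
E
```

```text
t 53.75 [0.4589 0.0993 0.0615] 166.4 w 0.583 gf 42.0 F [-11.   -3.9  27.8]
top bed 2694 ex [274.  360.9 451. ] ey [396.1 470.4 543.6]
top housing z>0.02 9 ex [537.4 542.2 551. ] ey [555.5 563.5 568.9]
top housing z>0.039 673 ex [463.8 486.9 510. ] ey [382.1 448.9 550. ]
top guide 284 ex [281.3 347.6 412.9] ey [545.3 550.2 558.3]
  yaw -13.0
top guide 154 ex [281.7 345.1 413. ] ey [375.3 380.  387.6]
  yaw -13.0
top button 80 ex [473.7 486.4 500.6] ey [484.2 496.7 511.4]
[0.588 0.371 0.064]
top roller 19 ex [437.6 442.1 446.3] ey [458.4 465.5 474.4]
[0.537 0.351 0.028]
lever_roller [([0.53, 0.351, 0.017], 0.46)]
start_top [([0.72, -0.188, 0.049], 0.19)]
side bed 5772 ex [273.8 362.9 455.1] ey [389.8 467.8 548.9]
side housing z>0.02 247 ex [465.1 471.2 509.8] ey [397.1 552.4 555.2]
side housing z>0.039 1411 ex [465.7 486.5 512.1] ey [386.1 465.2 553.8]
side guide 913 ex [283.8 349.1 418. ] ey [376.9 384.3 388.1]
  yaw -13.0
side guide 852 ex [282.5 347.4 417. ] ey [549.8 553.3 558. ]
  yaw -13.0
side button 192 ex [476.7 488.4 502. ] ey [485.5 501.6 510.9]
[0.591 0.375 0.064]
side roller 53 ex [441.3 445.1 450. ] ey [458.2 470.3 476.1]
[0.541 0.354 0.027]
lever_roller [([0.539, 0.086, 0.003], 0.17)]
start_top [([0.594, 0.378, 0.064], 0.57)]
```

Call:
{"api": "carry_out", "payload": {
  "deltas": [
    [0, 0, 0, 0, 0.4],
    [0, 0, 0, 0, 0.4],
    [0, 0, 0, 0, 0.4],
    [0, 0, 0, 0, 0.4]
  ]
}}

```text
clock: 54.55
position: [0.4589, 0.0992, 0.0612]
ee_rot: [0.119, 0.993, -0.0, 0.0]
ft_force: [0.2, -0.7, -0.5]
grip_width: 0.701
grasp_force: 0.0
```

```bash
python3 - <<'E'
from h import *
chain()
for n in("side","top"):
    p=camera(n);X=cloud(p);hsv=cv2.cvtColor(p['img'],cv2.COLOR_RGB2HSV);S=hsv[...,1];H=hsv[...,0]
    r=(X[...,0]>.42)&(X[...,0]<.68)&(X[...,1]>-.04)&(X[...,1]<.21)
    m=r&(S<70)&(X[...,2]<.03)&(X[...,2]>-.01); m=max(comps(m),key=lambda a:a.sum());q=X[m]; print('tray',rect(q))
    print([(a,np.percentile(q[abs(q[:,0]-a)<.01][:,2],[10,50,90]).round(3).tolist()) for a in(.48,.5,.53,.56,.59,.62)])
    q=X[r&(S>150)&((H<6)|(H>172))&(X[...,2]>.03)&(X[...,2]<.09)];print('tab',len(q),rect(q))
E
```

```text
t 54.55 [0.4589 0.0992 0.0612] 166.4 w 0.701 gf 0.0 F [ 0.2 -0.7 -0.5]
tray (array([537.6,  81.9]), array([188.1, 155.6]), -13.6)
[(0.48, [0.003, 0.005, 0.017]), (0.5, [0.002, 0.004, 0.017]), (0.53, [0.002, 0.004, 0.017]), (0.56, [0.002, 0.004, 0.018]), (0.59, [0.003, 0.004, 0.017]), (0.62, [0.002, 0.004, 0.017])]
tab 5 (array([465.8, 123.9]), array([6.1, 1.7]), -56.7)
tray (array([537.4,  81.1]), array([182.3, 147.5]), -13.8)
[(0.48, [0.0, 0.004, 0.008]), (0.5, [-0.0, 0.004, 0.008]), (0.53, [0.0, 0.003, 0.008]), (0.56, [-0.0, 0.003, 0.008]), (0.59, [0.0, 0.004, 0.008]), (0.62, [-0.0, 0.003, 0.008])]
tab 0 (array([0., 0.]), array([0., 0.]), 0.0)
```

The tray is flat at (0.5375, 0.0815), yaw −13.7°. I'll regrip and carry it to the dock.

Call:
{"api": "carry_out", "payload": {
  "deltas": [
    [0, 0, 0, 0, -0.1],
    [0, 0, 0, 0, -0.1],
    [0, 0, 0, 0, -0.1],
    [0, 0, 0, 0, -0.1],
    [0, 0, 0, 0, -0.1],
    [0, 0, -0.1, 0, -0.1],
    [0, 0, -0.25, 0, -0.1],
    [0, 0, -0.4, 0, -0.1],
    [0, 0, -0.55, 0, -0.1],
    [0, 0, -0.65, 0, -0.1],
    [0, 0, -0.67, 0, -0.1],
    [0, 0, -0.67, 0, -0.1]
  ],
  "force": 90
}}

```text
clock: 56.15
position: [0.4587, 0.0989, 0.1614]
ee_rot: [0.119, 0.993, -0.0, -0.0]
ft_force: [0.4, -0.4, -3.6]
grip_width: 0.566
grasp_force: 93.4
```

```bash
python3 -c "
from h import *
chain((.425,.245,.16,167),(.3837,.3893,.14,167),(.3837,.3893,.0755,167))"
```

```text
t 56.15 [0.4587 0.0989 0.1614] 166.3 w 0.566 gf 93.4 F [ 0.4 -0.4 -3.6]
(0.425, 0.245, 0.16, 167) [0.448, 0.893, 0.01, -0.022] 
(0.3837, 0.3893, 0.14, 167) [0.485, 0.875, 0.133, 0.0] 
(0.3837, 0.3893, 0.0755, 167) [0.0, 0.0, 0.43, 0.0]
```

Call:
{"api": "carry_out", "payload": {
  "deltas": [
    [0.06, 0.12, 0, -0.02, -0.1],
    [0.16, 0.32, 0, -0.02, -0.1],
    [0.28, 0.55, 0, -0.02, -0.1],
    [0.38, 0.76, 0, -0.02, -0.1],
    [0.45, 0.89, 0, -0.02, -0.1],
    [0.45, 0.89, 0, -0.02, -0.1]
  ]
}}

```text
clock: 56.9
position: [0.4235, 0.2466, 0.1611]
ee_rot: [0.112, 0.994, 0.0, -0.001]
ft_force: [-0.3, -0.4, -2.9]
grip_width: 0.571
grasp_force: 93.7
```

Call:
{"api": "carry_out", "payload": {
  "deltas": [
    [0.06, 0.12, 0, 0, -0.1],
    [0.18, 0.32, 0, 0, -0.1],
    [0.3, 0.55, 0, 0, -0.1],
    [0.42, 0.76, 0, 0, -0.1],
    [0.485, 0.875, 0, 0, -0.1],
    [0.485, 0.875, 0.08, 0, -0.1],
    [0.485, 0.875, 0.13, 0, -0.1],
    [0.485, 0.875, 0.13, 0, -0.1]
  ]
}}

```text
clock: 57.9
position: [0.3841, 0.3874, 0.1411]
ee_rot: [0.114, 0.993, -0.001, -0.0]
ft_force: [-0.3, 0.1, -3.2]
grip_width: 0.572
grasp_force: 93.8
```

```bash
python3 - <<'E'
from h import *
chain((.3837,.3893,.10,167),(.3837,.3893,.0755,167),fixed=True)
p=camera("side");X=cloud(p)
hsv=cv2.cvtColor(p['img'],cv2.COLOR_RGB2HSV);S=hsv[...,1]
m=(X[...,0]>.33)&(X[...,0]<.6)&(X[...,1]>.25)&(X[...,1]<.5)&(S<70)&(X[...,2]>.07)&(X[...,2]<.115)
m=max(comps(m),key=lambda a:a.sum());q=X[m];print(rect(q),[(float(a.round(2)),np.percentile(k[:,2],[10,50]).round(3).tolist()) for a in np.arange(.38,.58,.03) if len(k:=q[abs(q[:,0]-a)<.01])])
E
```

```text
t 57.9 [0.3841 0.3874 0.1411] 166.9 w 0.572 gf 93.8 F [-0.3  0.1 -3.2]
(0.3837, 0.3893, 0.1, 167) [0.005, 0.012, 0.274, -0.005] 
(0.3837, 0.3893, 0.0755, 167) [0.005, 0.012, 0.437, -0.005] 
(array([464.2, 370.1]), array([189.9, 152.4]), -12.8) [(0.38, [0.082, 0.084]), (0.41, [0.082, 0.083]), (0.44, [0.082, 0.083]), (0.47, [0.082, 0.083]), (0.5, [0.082, 0.083]), (0.53, [0.081, 0.083]), (0.56, [0.081, 0.083])]
```

Call:
{"api": "carry_out", "payload": {
  "deltas": [
    [0.005, 0.01, 0.05, 0, -0.1],
    [0.005, 0.012, 0.15, 0, -0.1],
    [0.005, 0.012, 0.25, 0, -0.1],
    [0.005, 0.012, 0.32, 0, -0.1],
    [0.005, 0.012, 0.38, 0, -0.1],
    [0.005, 0.012, 0.42, 0, -0.1],
    [0.005, 0.012, 0.437, 0, -0.1],
    [0.005, 0.012, 0.437, 0, -0.1]
  ]
}}

```text
clock: 58.95
position: [0.3832, 0.3912, 0.0768]
ee_rot: [0.113, 0.994, 0.0, 0.0]
ft_force: [-0.1, -0.4, -3.0]
grip_width: 0.569
grasp_force: 93.9
```

```bash
python3 - <<'E'
from h import *
chain()
yaw=np.radians(-13);ex=np.array([np.cos(yaw),np.sin(yaw)]);ey=np.array([-ex[1],ex[0]])
p=camera("side");X=cloud(p)
hsv=cv2.cvtColor(p['img'],cv2.COLOR_RGB2HSV);S=hsv[...,1]
m=(X[...,0]>.33)&(X[...,0]<.6)&(X[...,1]>.25)&(X[...,1]<.5)&(S<70)&(X[...,2]>.0155)&(X[...,2]<.04)
m=max(comps(m),key=lambda a:a.sum());q=X[m];print(rect(q),np.percentile(q[:,:2]@ex,[1,99]).round(4),[(float(a.round(2)),np.percentile(k[:,2],[10,50]).round(4).tolist()) for a in np.arange(.38,.58,.03) if len(k:=q[abs(q[:,0]-a)<.01])])
cv2.imwrite('pics/d1.png',cv2.resize(p['img'][240:384,190:390,::-1],(800,576)))
E
```

```text
t 58.95 [0.3832 0.3912 0.0768] 167.0 w 0.569 gf 93.9 F [-0.1 -0.4 -3. ]
(array([463. , 373.5]), array([188.5, 151.9]), -12.6) [0.2747 0.4584] [(0.38, [0.0178, 0.02]), (0.41, [0.0177, 0.019]), (0.44, [0.0175, 0.0188]), (0.47, [0.0174, 0.0188]), (0.5, [0.0172, 0.0186]), (0.53, [0.0172, 0.0185]), (0.56, [0.0171, 0.0191])]
```

View pics/d1.png

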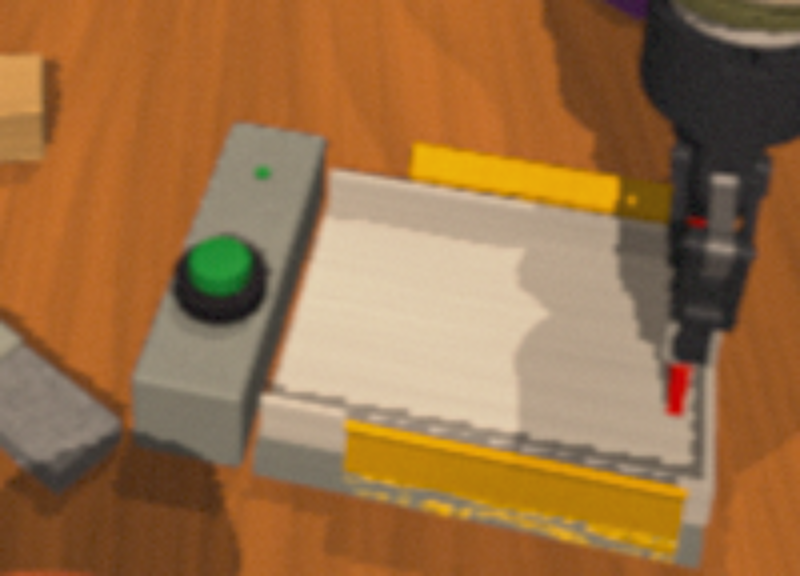

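The tray lies between the guides with its open end by the housing (gap at about (285,330)). I'll lower the last millimetre, ease it forward to the housing and release.

Call:
{"api": "carry_out", "payload": {
  "deltas": [
    [0, 0, 0.008, 0, -0.1],
    [-0.01, 0, 0.01, 0, -0.1],
    [-0.02, 0, 0.01, 0, -0.1],
    [-0.03, 0, 0.01, 0, -0.1],
    [-0.036, 0, 0.01, 0, -0.1],
    [-0.036, 0, 0.01, 0, -0.1]
  ]
}}

```text
clock: 59.75
position: [0.3886, 0.3904, 0.0757]
ee_rot: [0.113, 0.994, 0.0, 0.0]
ft_force: [-2.2, 0.3, 5.4]
grip_width: 0.571
grasp_force: 94.8
```

```bash
cat >> h.py <<'E'
def dock():
    chain()
    yaw=np.radians(-13);ex=np.array([np.cos(yaw),np.sin(yaw)])
    p=camera("side");X=cloud(p);S=cv2.cvtColor(p['img'],cv2.COLOR_RGB2HSV)[...,1]
    m=(X[...,0]>.33)&(X[...,0]<.6)&(X[...,1]>.25)&(X[...,1]<.5)&(S<70)&(X[...,2]>.0155)&(X[...,2]<.04)
    q=X[max(comps(m),key=lambda a:a.sum())];print(rect(q),np.percentile(q[:,:2]@ex,[1,99]).round(4),[(float(a.round(2)),np.percentile(k[:,2],[10,50]).round(4).tolist()) for a in np.arange(.38,.58,.03) if len(k:=q[abs(q[:,0]-a)<.01])])
    return p,X
E
python3 -c "
from h import *
dock()"
```

```text
t 59.75 [0.3886 0.3904 0.0757] 167.0 w 0.571 gf 94.8 F [-2.2  0.3  5.4]
(array([477.7, 374.6]), array([214.7, 160.5]), -13.0) [0.2796 0.4763] [(0.38, [0.0172, 0.0216]), (0.41, [0.0167, 0.0182]), (0.44, [0.0166, 0.0181]), (0.47, [0.0167, 0.0181]), (0.5, [0.0166, 0.0181]), (0.53, [0.0167, 0.0181]), (0.56, [0.0167, 0.0184])]
```

Call:
{"api": "carry_out", "payload": {
  "deltas": [
    [-0.008, 0, 0, 0, -0.1],
    [-0.015, 0, 0, 0, -0.1],
    [-0.015, 0, 0, 0, -0.1]
  ]
}}

```text
clock: 60.18
position: [0.3891, 0.3904, 0.0758]
ee_rot: [0.113, 0.994, 0.0, -0.001]
ft_force: [-9.4, 1.9, 8.1]
grip_width: 0.567
grasp_force: 95.1
```

It touches the housing (9 N). Now I'll release and rise.

Call:
{"api": "carry_out", "payload": {
  "deltas": [
    [0.005, 0, 0, 0, 0.4],
    [0.005, 0, 0, 0, 0.4],
    [0.005, 0, 0, 0, 0.4],
    [0.005, 0, -0.15, 0, 0.4],
    [0.005, 0, -0.4, 0, 0.4],
    [0.005, 0, -0.6, 0, 0.4],
    [0.005, 0, -0.7, 0, -1],
    [0.005, 0, -0.7, 0, -1]
  ]
}}

```text
clock: 61.18
position: [0.3903, 0.3898, 0.1813]
ee_rot: [0.114, 0.994, 0.0, 0.001]
ft_force: [0.3, -0.6, -0.4]
grip_width: 0.28
grasp_force: 0.0
```

```bash
python3 - <<'E'
from h import *
p,X=dock()
print('arm to button');chain((.48,.385,.18,167),(.589,.373,.10,167),(.589,.373,.08,167))
cv2.imwrite('pics/d2.png',cv2.resize(p['img'][240:384,190:390,::-1],(800,576)))
E
```

```text
t 61.17 [0.3903 0.3898 0.1813] 166.9 w 0.28 gf 0.0 F [ 0.3 -0.6 -0.4]
(array([477.2, 375.1]), array([214.1, 162.2]), -13.6) [0.2792 0.4773] [(0.38, [0.0173, 0.0264]), (0.41, [0.0167, 0.0181]), (0.44, [0.0169, 0.0182]), (0.47, [0.0166, 0.018]), (0.5, [0.0166, 0.018]), (0.53, [0.0167, 0.018]), (0.56, [0.0168, 0.0185])]
arm to button
t 61.23 [0.39   0.3893 0.1801] 166.9 w 0.188 gf 0.0 F [ 0.2 -1.2 -0.3]
(0.48, 0.385, 0.18, 167) [-0.591, 0.108, 0.001, -0.002] 
(0.589, 0.373, 0.1, 167) [-0.726, 0.086, 0.533, 0.0] 
(0.589, 0.373, 0.08, 167) [0.0, 0.0, 0.133, 0.0]
```

View pics/d2.png

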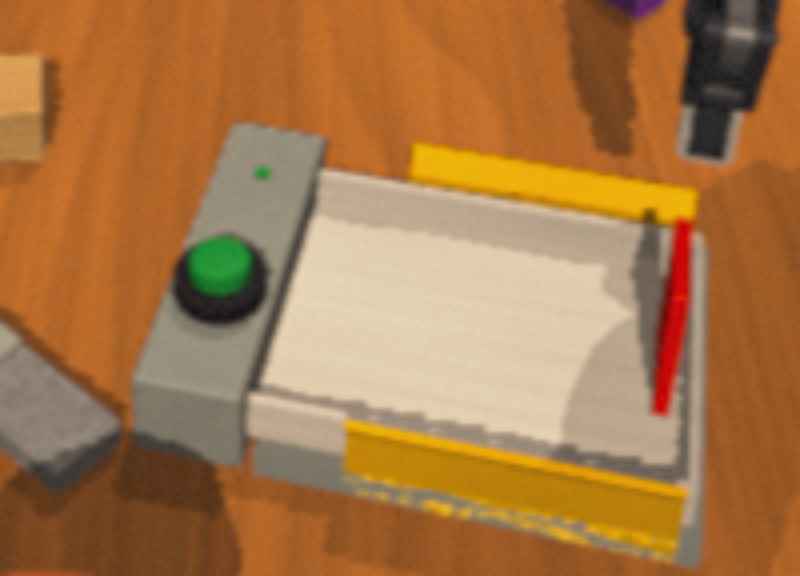

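The tray is home: flat, its open end against the housing at (290,290). Next I'll go over the button with closed fingers.

Call:
{"api": "carry_out", "payload": {
  "deltas": [
    [-0.3, 0.05, 0, 0, -1],
    [-0.59, 0.11, 0, 0, -1],
    [-0.59, 0.11, 0, 0, -1],
    [-0.59, 0.11, 0, 0, -1]
  ]
}}

```text
clock: 61.72
position: [0.4787, 0.3857, 0.179]
ee_rot: [0.113, 0.994, -0.0, -0.001]
ft_force: [-0.3, 0.2, 0.2]
grip_width: 0.001
grasp_force: 0.0
```

Call:
{"api": "carry_out", "payload": {
  "deltas": [
    [-0.4, 0.04, 0, 0, -1],
    [-0.73, 0.086, 0.1, 0, -1],
    [-0.73, 0.086, 0.3, 0, -1],
    [-0.73, 0.086, 0.5, 0, -1],
    [-0.73, 0.086, 0.53, 0, -1],
    [-0.73, 0.086, 0.53, 0, -1]
  ]
}}

```text
clock: 62.48
position: [0.5889, 0.3741, 0.1015]
ee_rot: [0.113, 0.994, 0.0, 0.0]
ft_force: [-0.0, -0.5, 1.2]
grip_width: 0.0
grasp_force: 0.0
```

```bash
python3 -c "
from h import *
chain((.589,.373,.085,167),(.589,.373,.078,167),fixed=True)"
```

```text
t 62.48 [0.5889 0.3741 0.1015] 167.0 w 0.0 gf 0.0 F [-0.  -0.5  1.2]
(0.589, 0.373, 0.085, 167) [-0.002, -0.007, 0.11, 0.001] 
(0.589, 0.373, 0.078, 167) [-0.002, -0.007, 0.157, 0.001]
```

Call:
{"api": "carry_out", "payload": {
  "deltas": [
    [0, 0, 0.08, 0, -1],
    [0, 0, 0.11, 0, -1],
    [0, 0, 0.13, 0, -1],
    [0, 0, 0.15, 0, -1],
    [0, 0, 0.16, 0, -1],
    [0, 0, 0.16, 0, -1]
  ]
}}

```text
clock: 63.22
position: [0.5898, 0.3742, 0.0825]
ee_rot: [0.114, 0.994, 0.0, 0.001]
ft_force: [-14.3, -12.9, 41.7]
grip_width: -0.002
grasp_force: 20.7
```

The button has bottomed (force well over 5 N), so I'll retract.

Call:
{"api": "carry_out", "payload": {
  "deltas": [
    [0, 0, -0.1, 0, -1],
    [0, 0, -0.4, 0, -1],
    [0, 0, -0.8, 0, -1],
    [0, 0, -0.8, 0, -1]
  ]
}}

```text
clock: 63.72
position: [0.5905, 0.3752, 0.2022]
ee_rot: [0.114, 0.994, 0.003, 0.003]
ft_force: [-0.4, 0.4, 0.0]
grip_width: 0.005
grasp_force: 0.0
```

```bash
python3 - <<'E'
from h import *
p,X=dock()
cv2.imwrite('pics/f.png',cv2.resize(p['img'][80:384,120:440,::-1],(632,600)))
E
```

```text
t 63.73 [0.5905 0.3752 0.2022] 167.0 w 0.005 gf 0.0 F [-0.4  0.4  0. ]
(array([478.1, 374.9]), array([214.5, 159.9]), -13.1) [0.2793 0.4761] [(0.38, [0.0173, 0.0252]), (0.41, [0.0166, 0.018]), (0.44, [0.0167, 0.018]), (0.47, [0.0166, 0.0181]), (0.5, [0.0165, 0.0179]), (0.53, [0.0166, 0.0179]), (0.56, [0.0167, 0.0186])]
```

View pics/f.png

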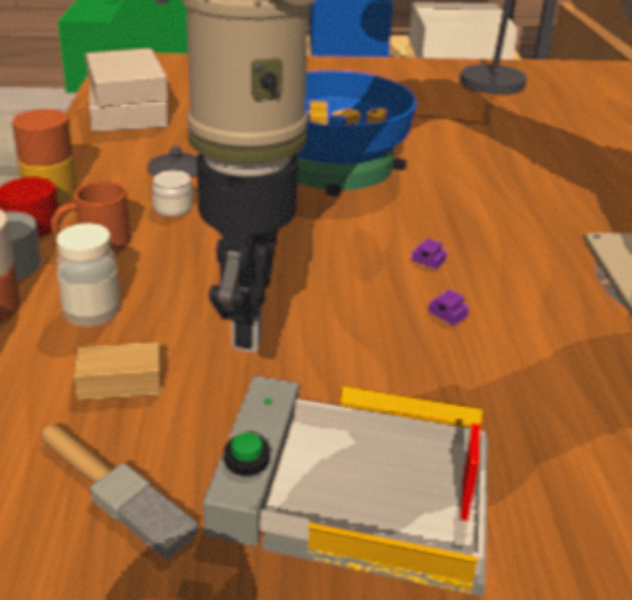

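The hard stop came about 3 mm above the expected full travel, so I'll check the collar height and button centre.

```bash
python3 - <<'E'
from h import *
for n in("side","top"):
    p=camera(n);X=cloud(p);hsv=cv2.cvtColor(p['img'],cv2.COLOR_RGB2HSV);H,S,V=hsv[...,0],hsv[...,1],hsv[...,2]
    d=np.hypot(X[...,0]-.5895,X[...,1]-.374);r=(d<.04)&(X[...,2]>.03)&(X[...,2]<.08)
    g=r&(H>45)&(H<80)&(S>120);k=r&(V<60)&~g
    if g.sum()<5:print(n,'hidden');continue
    t=X[g&(X[...,2]>np.percentile(X[g][:,2],60)-.003)];print(n,'btn',len(t),cv2.minEnclosingCircle((t[:,:2]*1000).astype(np.float32)),np.median(t[:,2]))
    print('collar',k.sum(),np.percentile(X[k],[5,50,95],axis=0).round(3).tolist())
    g2=r&(S<70)&(V>80);print('housing z',np.median(X[g2][:,2]))
E
```

```text
side btn 141 ((590.9804077148438, 371.4581604003906), 13.906856536865234) 0.06634959953198992
collar 184 [[0.573, 0.366, 0.048], [0.589, 0.385, 0.056], [0.608, 0.392, 0.058]]
housing z 0.044528739687363136
top hidden
```

I was 2.7 mm off centre in y, and the collar top is at about 57 mm. A second, centred and lighter press will make sure.

```bash
python3 -c "
from h import *
chain((.5895,.3715,.09,167),(.5895,.3715,.0800,167),fixed=True)"
```

```text
t 63.88 [0.5893 0.373  0.1958] 167.0 w -0.002 gf 0.0 F [ 0.4 -0.7 -0.3]
(0.5895, 0.3715, 0.09, 167) [-0.004, -0.01, 0.705, -0.001] 
(0.5895, 0.3715, 0.08, 167) [-0.004, -0.01, 0.772, -0.001]
```

Call:
{"api": "carry_out", "payload": {
  "deltas": [
    [-0.004, -0.01, 0.3, 0, -1],
    [-0.004, -0.01, 0.6, 0, -1],
    [-0.004, -0.01, 0.7, 0, -1],
    [-0.004, -0.01, 0.73, 0, -1],
    [-0.004, -0.01, 0.74, 0, -1],
    [-0.004, -0.01, 0.74, 0, -1]
  ]
}}

```text
clock: 64.62
position: [0.5901, 0.3724, 0.0872]
ee_rot: [0.114, 0.994, 0.001, 0.001]
ft_force: [-1.7, -1.2, 2.3]
grip_width: -0.0
grasp_force: 1.3
```

Call:
{"api": "carry_out", "payload": {
  "deltas": [
    [0, 0, 0.015, 0, -1],
    [0, 0, 0.027, 0, -1],
    [0, 0, 0.027, 0, -1]
  ]
}}

```text
clock: 65.0
position: [0.5901, 0.3725, 0.0832]
ee_rot: [0.114, 0.994, 0.001, 0.001]
ft_force: [-2.6, -1.3, 9.7]
grip_width: -0.002
grasp_force: 5.3
```

Contact began above z = 0.087 and 9.7 N at 0.083 exceeds the 5 N for full travel, so the button is fully down. I'll retract and hand in.

Call:
{"api": "carry_out", "payload": {
  "deltas": [
    [0, 0, -0.1, 0, -1],
    [0, 0, -0.4, 0, -1],
    [0, 0, -0.8, 0, -1],
    [0, 0, -0.8, 0, -1],
    [0, 0, -0.8, 0, -1]
  ]
}}

```text
clock: 65.62
position: [0.5897, 0.3717, 0.2016]
ee_rot: [0.114, 0.994, -0.0, 0.0]
ft_force: [0.1, -0.4, -0.6]
grip_width: 0.002
grasp_force: 0.0
```

```bash
python3 -c "
from h import *
dock()
from workcell import ticket
print(ticket.hand_in())"
```

```text
t 65.62 [0.5897 0.3717 0.2016] 167.0 w 0.002 gf 0.0 F [ 0.1 -0.4 -0.6]
(array([478. , 373.7]), array([215.4, 160.1]), -12.4) [0.2792 0.4775] [(0.38, [0.0173, 0.0265]), (0.41, [0.0166, 0.0181]), (0.44, [0.0167, 0.0181]), (0.47, [0.0166, 0.018]), (0.5, [0.0167, 0.018]), (0.53, [0.0165, 0.0179]), (0.56, [0.0166, 0.0186])]
the job is handed in; nothing more can be done
None
```

The job is handed in at 65.6 s, with no verdict returned: all four lugs are in the bowl, the empty tray lies flat in the dock against the housing, and the start button was then pressed twice, the first press slightly off centre and peaking at about 42 N at the wrist.

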